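Slant the rolling pin out of its half-covered box

TASK

Take the rolling pin out of the half-covered wooden box: it is longer than the opening, so tip its uncovered end up and draw it out at a slant. Finish while still holding it in the gripper, level and still, about 10 cm above the middle of the pastry board and touching nothing else; leave the onion, garlic and tub where they stand.

Things in the scene. Friction and masses are not known exactly. Their poses are not given: they have to be found in the camera images.
- pin_center (a point): centre (on the axis, also centre of mass) of the wooden rolling pin: 240 mm long, 0.09 to 0.18 kg, a barrel 160 mm long and 30 mm across with a handle 40 mm long and 16 mm thick at each end. x axis along the pin from its covered to its open end; it may roll about x. At the start it lies level along the middle of the box, axis 40 mm above the table, handles in V rests
- pin_open_end (a point): tip of the pin's handle under the box's opening, on the axis, 120 mm from the centre
- pin_covered_end (a point): tip of the pin's other handle, under the box's cover at the start, on the axis, 120 mm from the centre
- rolling_pin: the rolling pin as a body; origin and axes are those of pin_center. At the start there is 15 mm of air between the barrel and the box's inner floor
- pin_box: wooden box that cannot be moved, 286 x 176 x 88 mm; origin under its centre, on the table; x along its length, away from the robot. Inside x = -135 to 135 mm, y = -80 to 80 mm, floor at z = 10, rim at z = 88 mm. A fixed cover (z = 82 to 88) roofs x below -35 mm; the rest is open. V rests at x = -100 and 100 mm, 10 mm thick along x, 43 mm wide, up to z = 46 mm
- pastry_board: flat wooden board fixed on the table, 240 (x) x 180 (y) x 16 mm, left of the box; origin at the centre of its underside
- board_top (a point): centre of the board's upper face
- onion: loose onion, about 82 mm across and 94 mm high, beyond the box; origin at its underside
- garlic: loose garlic bulb, about 52 mm across and high, beyond the box; origin at its underside
- tub: loose small food tub, 72 mm across and 71 mm high, beyond the board; origin at its underside

How it is judged:
By the outcome, as a careful person would: the job done as asked, in the order asked, and still so for the second after the job is handed in, while the arm keeps its last pose, push and grip.
It also fails if it takes over 48 s, if anything falls off the work surface, if the arm or the gripper's body presses on something with over 40 N, if the wrist force passes 120 N, or if a joint passes its speed limit or range.

ROBOT

A 6-joint arm with a two-finger parallel gripper is mounted at the origin on a cart in front of the work surface, level with it; the furniture and walls round the work are solid. World frame = base frame: x ahead of the robot, y to its left, z up, the work surface at z = 0. Lengths are in mm, angles in rad, forces in N, time in s.
With the tool pointing down it reaches from about 250 to 775 mm from the base axis. Payload 4 kg.
Tool frame: the origin (TCP) lies midway between the tips of the shut fingers; the grasp point (between the pads) lies robot.hold_point_z behind it (robot.hold_point_z is the distance from the TCP to the grasp point, in mm); z points along the fingers, y is the direction in which the jaws open and shut (so a half turn about z gives the same grasp; the last joint's range is limited). The gripper opens to 85 mm and grips with 20 to 120 N. Pads are 22 mm wide; open, the fingers measure 114 mm over their backs; the gripper's body (76 mm by 85 mm) begins 54 mm behind the grasp point. The pads swing forward as they close: fully open they stand 13 mm farther back than shut.
Start: joints at [-1.383, 0.087, 1.371, -0, 1.684, -0.103], TCP at [157.693, -526.929, 195.941] pointing down, gripper open.
Joint ranges: [-3.1, 3.1], [-0.76, 2.03], [0.27, 2.55], [-1.08, 4.22], [0.17, 2.65], [-2.57, 2.57]. Speed limits (rad/s): [2.79, 2.79, 3.14, 3.14, 3.14, 3.14].

INTERFACE

Orientations are given as a 3x3 rotation matrix whose columns are the frame's x, y, z axes.
In Python, from rig import robot gives the robot as it stands. The module is installed in compiled form; this text tells all that it offers.
- The arm moves only by the shell command python3 -m pendant 'ROWS'. ROWS is JSON, a list of rows, each a list of 3 entries, a list of its own where there are three numbers: the shift along the tool's x, y, z scaled (see below), then the turn, a rotation vector about the tool's x, y, z scaled (see below), then the opening, from -1 (shut) to 1 (fully open), so that 0 is half open. A call has 1 to 10 rows; each row shifts and turns the pose as measured when the row begins, along the tool's axes as they then stand; what a row does not reach is not made up. The controller multiplies each number of a shift by 30 cm and each number of a turn by pi rad. A row lasts 1/10 s, in which the tool goes at most 50 mm and 8.59 degrees, less where a joint would pass 70% of its speed; a pose out of reach is approached as far as the arm can. A call with a number of a shift or a turn outside -1 to 1 is refused whole. A call with a gripper value outside its range is refused whole. The fingers move at their own pace and stop on an object; the grip force is fixed at half the most. Time passes only in rows, so rows that do not move let the fingers close. It gives the time, the measured TCP pose, the force and the opening at its end, in the units of the state.
- robot.state(): the state, without advancing time (a new reading comes with each control period).
- robot.camera(name): name is "scene" or "side" or "wrist"; returns (picture, depth): 480x640x3 uint8, blue, green, red; 480x640 float32, mm along the optical axis (not along the pixel's ray), 0 where there is no reading.
- robot.camera_model(name): a dict with "fx", "fy", "cx", "cy" (pixels), "rvec" (rotation vector, rad) and "tvec" (3), from world to camera coordinates, as OpenCV has them. Camera axes: x right, y down, z forward; pixel columns grow to the right and rows downward; lengths in mm; the calibration is good to about 2 mm. A picture is of the moment at which its call begins: read the wrist's pose just before it. camera_model takes no time and is no camera call; for the wrist camera it gives the pose at the moment of the call.
- robot.job_done(): hands the job in, once; it reports no verdict.
Trained networks look in the newest picture that a camera, given by its name, has taken for a name from the list of things; names that differ only in an ending like _2 or _b are one class to them, and where a whole thing is asked for, a point or a joint stands for the part that bears it (a point fixed in the world has none). Each returns a list of dicts, best first, with "conf" (0 to 1); they miss things now and then, are a little off and sometimes report something else, mostly with a low value. They report only what shows in the picture. A call takes as long as a camera call.
- robot.find_in(camera, target): "uv" ([column, row] in pixels, amid what is visible of it).
- robot.regions_of(camera, target): "mask" (480x640 bool, what is visible of it) and "uv" ([column, row] in pixels, amid what is visible of it).
- robot.tip_of(camera, target): "uv" ([column, row] in pixels: a listed point, or the origin of a listed thing).
The state is a dict: "clock": time; "joint_positions": joint angles; "qvel": joint speeds; "tau": joint torques, N m; "tcp_pos": TCP position; "tool_rot": TCP orientation; "wrist_force": force on the tool from outside, world axes, zero at the start; "wrist_torque": the same for the moment, N m; "grip_width": opening from 0.0 (shut) to 1.0 (fully open).
Only numpy, scipy, OpenCV 4.12 (cv2) and the standard library are available. Lean on these libraries where they do the work, as an engineer would, in place of code of your own. Each camera call takes 0.05 s, during which the arm holds its last target.

## Working session

There is one attempt and no reset: what is moved stays moved. The work goes in short steps, Python scripts to look and compute and a shell command to move; the robot and the scene stay as the last step left them, time stands still between calls to the robot, and variables do not carry over. Pictures are saved under pics/ and viewed, and the job is handed in when it is done.

```bash
ls; mkdir -p pics
python3 - <<'E'
from rig import robot
import cv2
s=robot.state(); print(s, robot.hold_point_z)
for n in ("scene","side","wrist"):
    p,d=robot.camera(n); cv2.imwrite(f"pics/{n}0.png",p); m=robot.camera_model(n); print(n,m)
print(robot.state()["clock"])
E
```

```text
pics
{'clock': 0.0, 'joint_positions': array([-1.38311632e+00,  8.79746827e-02,  1.37228579e+00,  1.02198967e-05,
        1.68356289e+00, -1.03085067e-01]), 'qvel': array([-2.61909219e-04,  4.26076596e-04,  6.49590280e-05,  4.06245969e-04,
        1.26449087e-03,  1.10664031e-03]), 'tau': array([ 2.93458936e-05, -3.51873279e+01, -3.13267243e+01, -1.46082657e-04,
        1.10030884e-02, -1.19727571e-05]), 'tcp_pos': array([ 157.57653382, -526.34641864,  194.71243576]), 'tool_rot': array([[ 9.58024543e-01,  2.86685910e-01, -4.06228469e-04],
       [ 2.86686097e-01, -9.58022062e-01,  2.19342726e-03],
       [ 2.39648854e-04, -2.21781720e-03, -9.99997512e-01]]), 'wrist_force': array([0.00123094, 0.05697899, 0.04477986]), 'wrist_torque': array([ 0.02502304, -0.03079038, -0.04943738]), 'grip_width': 1.0020671704636201} 18.700000000000003
scene {'fx': 542.8424599587802, 'fy': 542.8424599587802, 'cx': 315.6790827217169, 'cy': 229.55826336526596, 'rvec': array([ 1.20211638, -1.94961534,  1.2388997 ]), 'tvec': array([356.73795911, 244.49053478, 942.26944308])}
side {'fx': 568.1280792856033, 'fy': 568.1280792856033, 'cx': 321.6805071634816, 'cy': 235.83238610679066, 'rvec': array([ 0.51657411, -2.64702963,  1.27116336]), 'tvec': array([ 573.30786458,  120.79396984, 1158.92314837])}
wrist {'fx': 390.4400612065671, 'fy': 390.4400612065671, 'cx': 317.0597541966477, 'cy': 244.2482079727982, 'rvec': array([-2.29440826,  1.70679025,  0.29129158]), 'tvec': array([-549.12197722,  -44.05668254,  380.84802319])}
0.15
```

View pics/scene0.png

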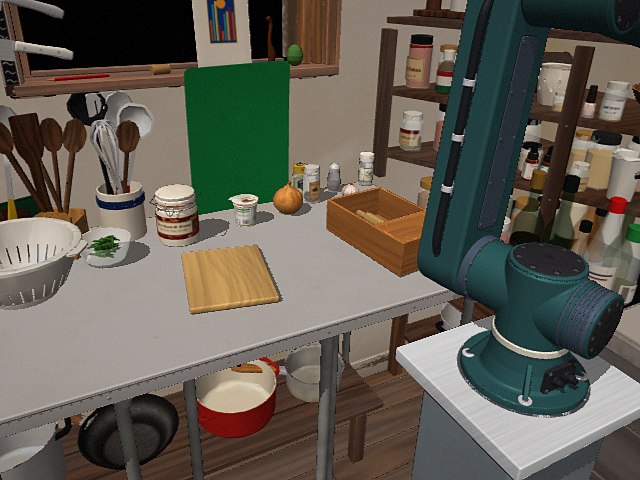

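View pics/side0.png

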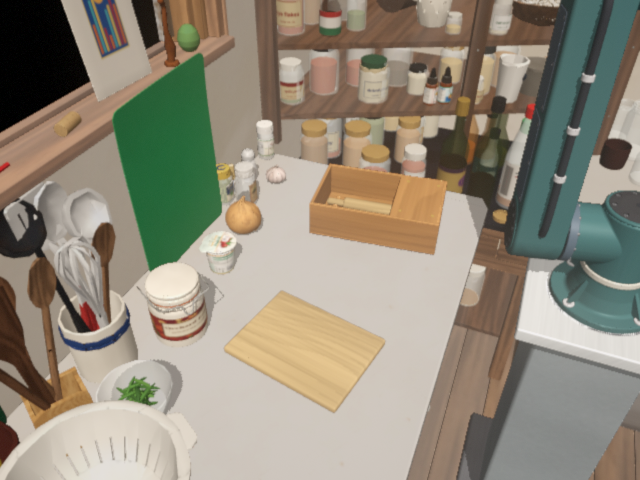

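```bash
cat > h.py <<'E'
from rig import robot
import cv2, numpy as np
def ray(n,uv):
    m=robot.camera_model(n); R=cv2.Rodrigues(m["rvec"])[0]
    d=np.array([(uv[0]-m["cx"])/m["fx"],(uv[1]-m["cy"])/m["fy"],1.]); 
    return -R.T@m["tvec"], R.T@d
def atz(n,uv,z):
    o,d=ray(n,uv); return o+d*(z-o[2])/d[2]
def proj(n,P):
    m=robot.camera_model(n); K=np.array([[m["fx"],0,m["cx"]],[0,m["fy"],m["cy"]],[0,0,1.]])
    return cv2.projectPoints(np.float64(P).reshape(-1,3),m["rvec"],m["tvec"],K,None)[0].reshape(-1,2)
def cloud(n,d):
    m=robot.camera_model(n); R=cv2.Rodrigues(m["rvec"])[0]
    v,u=np.mgrid[:480,:640]; X=np.dstack([(u-m["cx"])/m["fx"]*d,(v-m["cy"])/m["fy"]*d,d])
    return (X-m["tvec"])@R
E
python3 - <<'E'
from h import *
for n in ("scene","side"):
    robot.camera(n)
    for t in ("pin_open_end","pin_center","pin_box","board_top","onion","garlic","tub"):
        r=robot.tip_of(n,t)
        z={"pin_open_end":40,"pin_center":40,"board_top":16}.get(t,0)
        for q in r[:1]: print(n,t,np.round(q["uv"]),round(q["conf"],2),np.round(atz(n,q["uv"],z)))
print(robot.state()["clock"])
E
```

```text
scene pin_open_end [355. 208.] 0.58 [642. -50.  40.]
scene pin_center [387. 224.] 0.75 [522. -73.  40.]
scene pin_box [384. 241.] 0.55 [511. -58.   0.]
scene board_top [228. 271.] 0.59 [509. 353.  16.]
scene onion [287. 214.] 0.88 [767.  91.   0.]
scene garlic [348. 197.] 0.57 [ 803. -126.    0.]
scene tub [246. 223.] 0.98 [754. 218.   0.]
side pin_open_end [326. 199.] 0.57 [627. -47.  40.]
side pin_center [372. 212.] 0.93 [508. -39.  40.]
side pin_box [379. 222.] 0.62 [495. -60.   0.]
side board_top [302. 344.] 0.58 [510. 363.  16.]
side onion [242. 227.] 0.88 [786.  80.   0.]
side garlic [277. 180.] 0.68 [ 799. -135.    0.]
side tub [223. 267.] 0.97 [759. 219.   0.]
0.95
```

Run:
```python
from h import *
for n in ("scene","side"):
    p,d=robot.camera(n); C=cloud(n,d)
    ok=d>0
    x,y,z=C[...,0],C[...,1],C[...,2]
    m=ok&(abs(z-88)<5)&(x>300)&(x<700)&(y>-200)&(y<80)
    P=C[m][:,:2].astype(np.float32)
    print(n,len(P),cv2.minAreaRect(P), np.percentile(z[m],[5,50,95]))
    b=ok&(abs(z-16)<5)&(x>350)&(x<680)&(y>220)&(y<500); print("board",cv2.minAreaRect(C[b][:,:2].astype(np.float32)),np.median(z[b]))
    # pin
    r=robot.regions_of(n,"rolling_pin")
    for q in r[:1]:
        mm=q["mask"]&ok; Q=C[mm]; print("pin",q["conf"],mm.sum(),Q.min(0).round(),Q.max(0).round(),Q.mean(0).round())
    v,u=np.where(m); print(u.min(),u.max(),v.min(),v.max())
    c=p[150:310,280:460] if n=="scene" else p[140:260,290:470]
    cv2.imwrite(f"pics/{n}1.png",cv2.resize(c,None,fx=4,fy=4,interpolation=cv2.INTER_CUBIC)[:600])
```

```text
scene 1608 ((496.12689208984375, -56.184837341308594), (290.31201171875, 179.71771240234375), 6.339138031005859) [84.15292385 88.76992651 90.80016656]
board ((503.59979248046875, 358.3158874511719), (179.981689453125, 246.96014404296875), 79.03136444091797) 17.004718500458274
327 425 187 245
side 2998 ((500.0994873046875, -57.47425842285156), (286.0630798339844, 184.71844482421875), 6.7244157791137695) [84.741882   88.60013067 91.16298261]
board ((507.93017578125, 358.2132263183594), (182.75677490234375, 241.6261444091797), 78.95410919189453) 16.728436438499234
pin 0.58 590 [ 470. -101.   13.] [623.  23.  87.] [538. -47.  49.]
309 446 163 226
```

View images.

View pics/scene1.png

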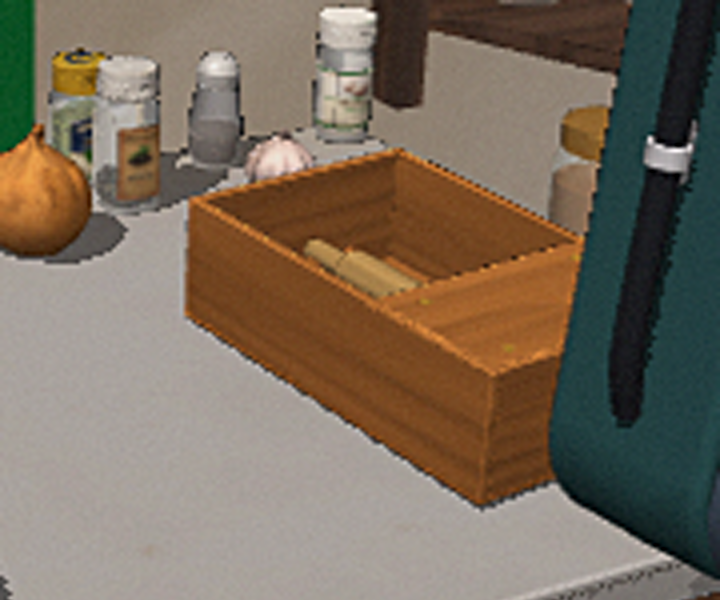

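View pics/side1.png

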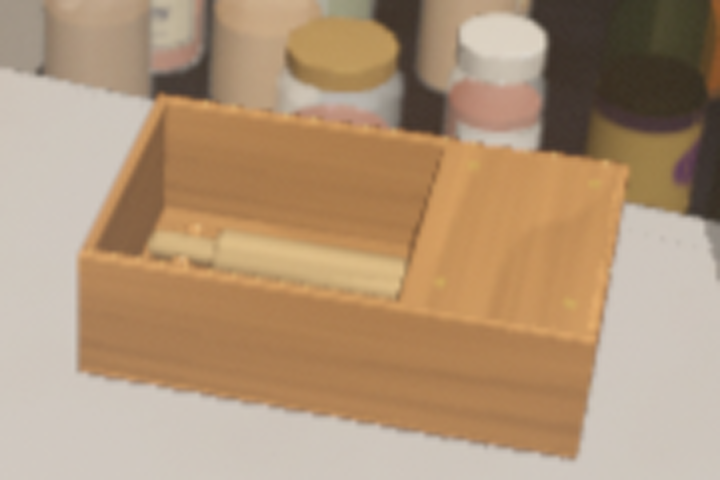

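Run:
```python
from h import *
p,d=robot.camera("side"); C=cloud("side",d)
q=cv2.resize(p,None,fx=1,fy=1)
a=np.deg2rad(6.5); R=np.array([[np.cos(a),-np.sin(a),0],[np.sin(a),np.cos(a),0],[0,0,1]]); o=np.array([498,-57,0])
W=lambda L:np.array(L,float)@R.T+o
for n in("side","scene"):
    p,d=robot.camera(n); s=4; x0,y0=(290,140) if n=="side" else (300,160)
    c=cv2.resize(p[y0:y0+120,x0:x0+170],None,fx=s,fy=s,interpolation=cv2.INTER_CUBIC)
    def line(L,col):
        u=proj(n,W(L)); u=((u-[x0,y0]+.5)*s).astype(int); cv2.polylines(c,[u.reshape(-1,1,2)],True,col,1)
    line([[-143,-88,88],[143,-88,88],[143,88,88],[-143,88,88]],(0,255,0))
    line([[-135,-80,88],[135,-80,88],[135,80,88],[-135,80,88]],(255,255,0))
    line([[-35,-80,88],[-35,80,88]],(0,0,255))
    line([[-120,0,40],[120,0,40]],(255,0,255))
    for xx in (80,120): line([[xx,-8,40],[xx,8,40]],(255,0,0))
    cv2.imwrite(f"pics/{n}2.png",c)
print(robot.state()["clock"])
```

```text
1.3
```

View pics/side2.png

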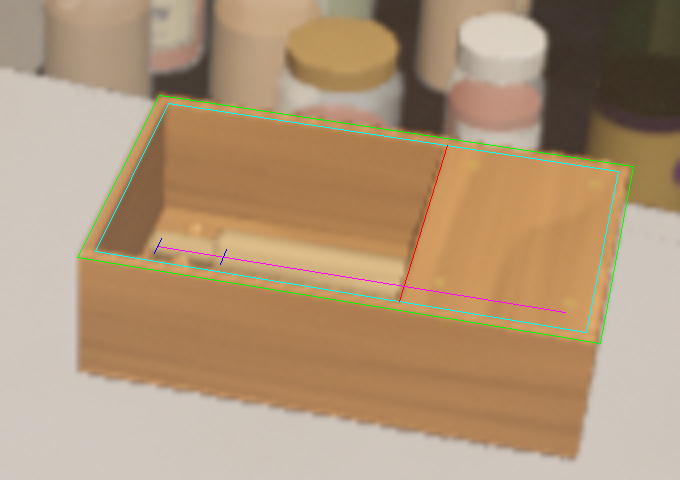

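View pics/scene2.png

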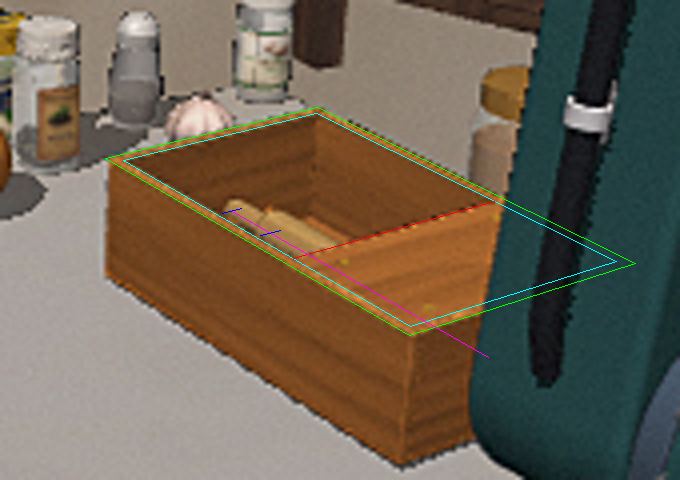

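Run:
```python
from h import *
H={}
for n in("side","scene"):
    p,d=robot.camera(n); C=cloud(n,d)[d>0]
    C=C[(C[:,2]>30)&(C[:,1]<-120)&(C[:,0]>50)&(C[:,0]<900)&(C[:,1]>-700)]
    for x in range(50,900,100):
        r=[]
        for y in range(-700,-100,100):
            k=C[(C[:,0]>=x)&(C[:,0]<x+100)&(C[:,1]>=y)&(C[:,1]<y+100)]
            r.append(f"{len(k)}/{k[:,2].max():.0f}" if len(k)>5 else "-")
        print(n,x,r)
```

```text
side 50 ['-', '-', '-', '-', '-', '-']
side 150 ['874/379', '83/298', '426/155', '-', '-', '-']
side 250 ['2583/378', '1121/386', '1039/190', '-', '-', '-']
side 350 ['777/298', '1248/386', '2699/407', '91/53', '-', '312/93']
side 450 ['797/349', '2504/374', '773/299', '-', '-', '724/93']
side 550 ['579/344', '1918/369', '1911/299', '14/296', '-', '832/92']
side 650 ['454/337', '853/299', '2227/386', '938/383', '-', '-']
side 750 ['92/298', '403/354', '2169/386', '2600/388', '-', '68/55']
side 850 ['-', '50/104', '80/356', '1306/388', '2933/408', '49/444']
scene 50 ['-', '-', '-', '-', '70/527', '198/545']
scene 150 ['177/103', '337/155', '1064/155', '-', '-', '-']
scene 250 ['1788/389', '1757/485', '1254/190', '13/53', '-', '-']
scene 350 ['1702/389', '1904/497', '4082/496', '106/64', '-', '-']
scene 450 ['535/401', '2013/498', '484/500', '-', '-', '257/92']
scene 550 ['646/416', '359/401', '-', '-', '-', '530/91']
scene 650 ['10/415', '-', '131/496', '664/496', '-', '-']
scene 750 ['-', '-', '1206/546', '2656/496', '51/493', '47/52']
scene 850 ['-', '-', '354/540', '862/513', '2600/496', '146/540']
```

```bash
cat >> h.py <<'E'
from scipy.spatial.transform import Rotation as Ro
def plan(p1,R1=None,step=45,deg=7.5,p0=None,R0=None,n=None):
    """print rows from measured pose to (p1,R1), straight + slerp"""
    s=robot.state(); p0=s["tcp_pos"] if p0 is None else np.array(p0,float); R0=s["tool_rot"] if R0 is None else R0
    R1=R0 if R1 is None else R1; p1=np.array(p1,float)
    w=Ro.from_matrix(R0.T@R1).as_rotvec()
    N=n or int(max(1,np.ceil(np.linalg.norm(p1-p0)/step),np.ceil(np.degrees(np.linalg.norm(w))/deg)))
    for i in range(N):
        Ri=R0@Ro.from_rotvec(w*i/N).as_matrix()
        t=Ri.T@(p1-p0)/N/300; print([t.round(4).tolist(),(w/N/np.pi).round(4).tolist()])
def boxR(yaw,pitch=0):
    """tool rot: x along (pin dir at yaw, pitched up), z down"""
    a,b=np.deg2rad(yaw),np.deg2rad(pitch)
    x=np.array([np.cos(a)*np.cos(b),np.sin(a)*np.cos(b),np.sin(b)]); y=np.array([np.sin(a),-np.cos(a),0]); return np.column_stack([x,y,np.cross(x,y)])
def st():
    s=robot.state(); print("t",round(s["clock"],2),"tcp",s["tcp_pos"].round(1),"rv",np.degrees(Ro.from_matrix(s["tool_rot"]).as_rotvec()).round(1),"x",s["tool_rot"][:,0].round(3),"F",s["wrist_force"].round(1),"M",s["wrist_torque"].round(2),"w",round(s["grip_width"],3),"q",s["joint_positions"].round(2))
    return s
E
python3 - <<'E'
from h import *
s=st(); o,d=ray("wrist",(317,244)); R=s["tool_rot"]
print("cam in tool",R.T@(o-s["tcp_pos"]),R.T@d)
print(R); print(boxR(6.5))
plan([250,-300,330],n=7); print(); plan([440,-70,330],boxR(6.5),p0=[250,-300,330],n=7)
E
```

```text
t 1.4 tcp [ 157.7 -526.9  195.9] rv [178.1  26.1   0. ] x [ 0.958  0.287 -0.   ] F [-0.1  0.6 -0.6] M [-0.03  0.    0.  ] w 1.001 q [-1.38  0.09  1.37  0.    1.68 -0.1 ]
cam in tool [ 8.39231043e+01  3.24351783e-02 -1.77963647e+02] [-3.28516737e-01 -4.01356626e-04  9.44498290e-01]
[[ 9.58011888e-01  2.86728480e-01  2.12411856e-05]
 [ 2.86728481e-01 -9.58011883e-01 -1.02316945e-04]
 [-8.98787390e-06  1.04111303e-04 -9.99999995e-01]]
[[ 0.99357186  0.11320321  0.        ]
 [ 0.11320321 -0.99357186  0.        ]
 [ 0.          0.         -1.        ]]
[[0.0731, -0.0909, -0.0638], [0.0, 0.0, 0.0]]
[[0.0731, -0.0909, -0.0638], [0.0, 0.0, 0.0]]
[[0.0731, -0.0909, -0.0638], [0.0, 0.0, 0.0]]
[[0.0731, -0.0909, -0.0638], [0.0, 0.0, 0.0]]
[[0.0731, -0.0909, -0.0638], [0.0, 0.0, 0.0]]
[[0.0731, -0.0909, -0.0638], [0.0, 0.0, 0.0]]
[[0.0731, -0.0909, -0.0638], [0.0, 0.0, 0.0]]

[[0.1181, -0.079, -0.0], [0.0, -0.0, 0.0081]]
[[0.116, -0.0819, -0.0], [0.0, -0.0, 0.0081]]
[[0.1139, -0.0849, -0.0], [0.0, -0.0, 0.0081]]
[[0.1117, -0.0877, -0.0], [0.0, -0.0, 0.0081]]
[[0.1095, -0.0905, -0.0], [0.0, -0.0, 0.0081]]
[[0.1072, -0.0933, -0.0], [0.0, -0.0, 0.0081]]
[[0.1048, -0.096, -0.0], [0.0, -0.0, 0.0081]]
```

```bash
python3 -m pendant '[[[0.073,-0.091,-0.064],[0,0,0],1],[[0.073,-0.091,-0.064],[0,0,0],1],[[0.073,-0.091,-0.064],[0,0,0],1],[[0.073,-0.091,-0.064],[0,0,0],1],[[0.073,-0.091,-0.064],[0,0,0],1],[[0.073,-0.091,-0.064],[0,0,0],1],[[0.073,-0.091,-0.064],[0,0,0],1]]'
python3 - <<'E'
from h import *
s=st(); plan([500,-58,330],boxR(6.5),n=9)
E
```

```text
clock: 2.1
tcp_pos: [250.7, -294.0, 330.3]
tool_rot: [[0.96, 0.279, -0.002], [0.279, -0.96, 0.01], [0.001, -0.01, -1.0]]
wrist_force: [-0.1, -0.4, -0.4]
grip_width: 1.002
t 2.1 tcp [ 250.7 -294.   330.3] rv [-1.776e+02 -2.530e+01  1.000e-01] x [0.96  0.279 0.001] F [-0.1 -0.4 -0.4] M [ 0.01 -0.03  0.  ] w 1.002 q [-1.02 -0.26  1.42  0.    1.98  0.27]
[[0.1131, -0.0582, 0.0008], [-0.0004, 0.0, 0.006]]
[[0.112, -0.0603, 0.0007], [-0.0004, 0.0, 0.006]]
[[0.1108, -0.0624, 0.0007], [-0.0004, 0.0, 0.006]]
[[0.1096, -0.0645, 0.0006], [-0.0004, 0.0, 0.006]]
[[0.1084, -0.0665, 0.0005], [-0.0004, 0.0, 0.006]]
[[0.1071, -0.0685, 0.0004], [-0.0004, 0.0, 0.006]]
[[0.1058, -0.0705, 0.0004], [-0.0004, 0.0, 0.006]]
[[0.1045, -0.0725, 0.0003], [-0.0004, 0.0, 0.006]]
[[0.1031, -0.0745, 0.0002], [-0.0004, 0.0, 0.006]]
```

```bash
python3 -m pendant '[[[0.113,-0.058,0],[0,0,0.006],1],[[0.112,-0.06,0],[0,0,0.006],1],[[0.111,-0.062,0],[0,0,0.006],1],[[0.11,-0.064,0],[0,0,0.006],1],[[0.108,-0.066,0],[0,0,0.006],1],[[0.107,-0.068,0],[0,0,0.006],1],[[0.106,-0.07,0],[0,0,0.006],1],[[0.104,-0.072,0],[0,0,0.006],1],[[0.103,-0.074,0],[0,0,0.006],1],[[0,0,0],[0,0,0],1]]'
python3 - <<'E'
from h import *
s=st(); p,d=robot.camera("wrist"); cv2.imwrite("pics/w3.png",p); np.save("d3.npy",d); C=cloud("wrist",d)
for t in ("pin_open_end","pin_center"):
    for q in robot.tip_of("wrist",t)[:2]: print(t,q["uv"],q["conf"],atz("wrist",q["uv"],40).round(1))
r=robot.regions_of("wrist","rolling_pin")
for q in r[:1]:
    m=q["mask"]&(d>0); Q=C[m]; print(q["conf"],m.sum(),Q.min(0).round(),Q.max(0).round())
    Q=Q[(Q[:,2]>40)&(Q[:,2]<60)]; print(np.percentile(Q[:,2],[5,50,95,99]))
    T=Q[Q[:,2]>50]; c=T.mean(0); u=np.linalg.svd(T[:,:2]-c[:2],full_matrices=False)[2][0]; print("axis",c.round(1),u.round(3),np.degrees(np.arctan(u[1]/u[0])))
    # along-axis extent of handle and barrel in box frame
    np.save("Q3.npy",C[m])
a=np.deg2rad(6.5)
m=(d>0)&(abs(C[...,2]-88)<4); P=C[m][:,:2].astype(np.float32); print(cv2.minAreaRect(P))
pts=np.array([[-143,-88,88],[143,-88,88],[143,88,88],[-143,88,88],[-35,-80,88],[-35,80,88],[-120,0,40],[120,0,40]],float)
R=np.array([[np.cos(a),-np.sin(a),0],[np.sin(a),np.cos(a),0],[0,0,1]]);W=pts@R.T+[498,-57,0]
u=proj("wrist",W).astype(int)
cv2.polylines(p,[u[:4].reshape(-1,1,2)],True,(0,255,0),1);cv2.line(p,tuple(map(int,u[4])),tuple(map(int,u[5])),(0,0,255),1);cv2.line(p,tuple(map(int,u[6])),tuple(map(int,u[7])),(255,0,255),1)
cv2.imwrite("pics/w3b.png",p)
E
```

```text
clock: 3.1
tcp_pos: [511.1, -46.2, 338.9]
tool_rot: [[0.994, 0.109, 0.011], [0.109, -0.994, -0.002], [0.01, 0.003, -1.0]]
wrist_force: [-0.4, -0.4, -0.1]
grip_width: 0.998
t 3.1 tcp [511.1 -46.2 338.9] rv [179.6   9.8   0.9] x [0.994 0.109 0.01 ] F [-0.4 -0.4 -0.1] M [-0.01  0.01 -0.03] w 0.998 q [-0.2   0.01  1.17 -0.    1.95  1.26]
pin_open_end [326.1, 91.8] 0.7 [614.5 -49.5  40. ]
pin_center [326.0, 198.0] 0.73 [491.7 -64.2  40. ]
0.35 13975 [372. 243.   2.] [620. 367.  20.]Traceback (most recent call last):
  File "<stdin>", line 8, in <module>
    return _quantile_unchecked(
        a, q, axis, out, overwrite_input, method, keepdims, weights)
    return _ureduce(a,
                    func=_quantile_ureduce_func,
    ...<5 lines>...
                    overwrite_input=overwrite_input,
                    method=method)
    r = func(a, **kwargs)
    result = _quantile(arr,
                       quantiles=q,
    ...<2 lines>...
                       out=out,
                       weights=wgt)
    slices_having_nans = np.isnan(arr[-1, ...])
                                  ~~~^^^^^^^^^
IndexError: index -1 is out of bounds for axis 0 with size 0
```

Run:
```python
from h import *
s=st(); p,d=robot.camera("wrist"); C=cloud("wrist",d)
a=np.deg2rad(6.5);R=np.array([[np.cos(a),-np.sin(a),0],[np.sin(a),np.cos(a),0],[0,0,1]])
B=(C-[498,-57,0])@R   # box frame
x,y,z=B[...,0],B[...,1],B[...,2]
m=(d>0)&(abs(y)<25)&(x>-30)&(x<70)&(z>46)&(z<62); T=B[m]; print(m.sum(),np.percentile(T[:,2],[50,95,99]))
T=T[T[:,2]>50]; c=T.mean(0); u=np.linalg.svd(T[:,:2]-c[:2],full_matrices=False)[2][0]; print("barrel",c.round(1),u,np.degrees(np.arctan(u[1]/u[0])))
m=(d>0)&(abs(y)<12)&(x>84)&(x<94)&(z>38)&(z<55); print("handle",B[m].mean(0).round(1))
m=(d>0)&(abs(y)<8)&(x>60)&(x<130)&(z>35)&(z<62)
for k in range(60,130,4):
    q=B[m&(x>=k)&(x<k+4)]; print(k,len(q),q[:,2].mean().round(1) if len(q) else "")
m=(d>0)&(abs(z-88)<4)&(abs(x)<160)&(abs(y)<100); print(cv2.minAreaRect(B[m][:,:2].astype(np.float32)))
pts=np.array([[-143,-88,88],[143,-88,88],[143,88,88],[-143,88,88],[-35,-80,88],[-35,80,88],[-120,0,40],[120,0,40]],float)
W=pts@R.T+[498,-57,0]
u=proj("wrist",W).astype(int)
cv2.polylines(p,[u[:4].reshape(-1,1,2)],True,(0,255,0),1);cv2.line(p,tuple(map(int,u[4])),tuple(map(int,u[5])),(0,0,255),1);cv2.line(p,tuple(map(int,u[6])),tuple(map(int,u[7])),(255,0,255),1)
cv2.imwrite("pics/w3b.png",p)
```

```text
t 3.3 tcp [508.4 -49.8 340.9] rv [179.5   9.3   1.1] x [0.995 0.103 0.012] F [-0.9  0.6 -0.1] M [-0.    0.01 -0.  ] w 1.008 q [-0.21  0.01  1.17 -0.    1.95  1.26]
1849 [53.32138506 55.76595301 56.48266561]
barrel [21.6 -2.8 53.5] [-0.99999312  0.00370931] -0.21252815784108647
handle [89.  -2.2 46.5]
60 51 53.9
64 40 54.1
68 53 53.8
72 56 54.0
76 42 53.0
80 47 48.5
84 44 47.2
88 33 47.1
92 53 45.4
96 55 45.2
100 44 45.9
104 39 47.1
108 43 47.4
112 43 47.2
116 38 46.7
120 4 44.2
124 0 
128 0 
((-2.4405975341796875, -2.9469757080078125), (286.3216247558594, 176.3392791748047), 0.017198719084262848)
```

View pics/w3b.png

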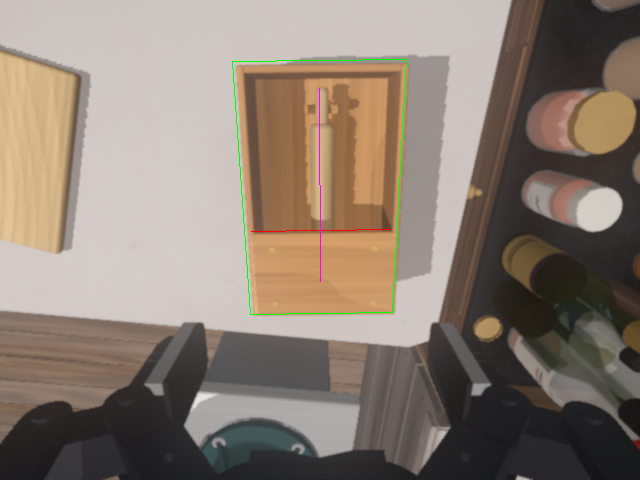

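Run:
```python
from h import *
s=st(); plan([524.3,-56.3,130],boxR(6.4),n=6)
```

```text
t 3.35 tcp [508.3 -50.1 341.1] rv [179.5   9.2   1.1] x [0.995 0.102 0.012] F [0.4 0.4 0. ] M [ 0.06 -0.    0.04] w 0.996 q [-0.21  0.01  1.17 -0.    1.95  1.26]
[[0.007, 0.0036, 0.1174], [0.0003, -0.0007, -0.0005]]
[[0.0073, 0.0038, 0.1174], [0.0003, -0.0007, -0.0005]]
[[0.0075, 0.0039, 0.1174], [0.0003, -0.0007, -0.0005]]
[[0.0077, 0.004, 0.1173], [0.0003, -0.0007, -0.0005]]
[[0.008, 0.0042, 0.1173], [0.0003, -0.0007, -0.0005]]
[[0.0082, 0.0043, 0.1173], [0.0003, -0.0007, -0.0005]]
```

```bash
python3 -m pendant '[[[0.007,0.004,0.117],[0,-0.001,-0.001],1],[[0.007,0.004,0.117],[0,-0.001,-0.001],1],[[0.008,0.004,0.117],[0,-0.001,0],1],[[0.008,0.004,0.117],[0,-0.001,-0.001],1],[[0.008,0.004,0.117],[0,0,-0.001],1],[[0.008,0.004,0.117],[0,0,0],1],[[0,0,0],[0,0,0],1]]'
python3 - <<'E'
from h import *
s=st(); print(s["tool_rot"].round(3)); plan([524.3,-56.3,17],boxR(6.4),n=5)
E
```

```text
clock: 4.05
tcp_pos: [522.5, -66.5, 131.2]
tool_rot: [[0.995, 0.101, 0.015], [0.101, -0.995, -0.011], [0.013, 0.012, -1.0]]
wrist_force: [-0.8, -0.2, -0.5]
grip_width: 0.999
t 4.05 tcp [522.5 -66.5 131.2] rv [179.1   9.    1.3] x [0.995 0.101 0.013] F [-0.8 -0.2 -0.5] M [ 0.05 -0.02  0.01] w 0.999 q [-0.23  0.04  1.54 -0.01  1.54  1.24]
[[ 0.995  0.101  0.015]
 [ 0.101 -0.995 -0.011]
 [ 0.013  0.012 -1.   ]]
[[0.0009, -0.0076, 0.0761], [0.0008, -0.0008, -0.0007]]
[[0.0011, -0.0074, 0.0761], [0.0008, -0.0008, -0.0007]]
[[0.0013, -0.0072, 0.0761], [0.0008, -0.0008, -0.0007]]
[[0.0015, -0.007, 0.0761], [0.0008, -0.0008, -0.0007]]
[[0.0017, -0.0068, 0.0761], [0.0008, -0.0008, -0.0007]]
```

```bash
python3 -m pendant '[[[0.005,-0.035,0.04],[0.004,-0.004,-0.003],1],[[0,0,0],[0,0,0],1],[[0,0,0],[0,0,0],1]]'
python3 - <<'E'
from h import *
s=st(); plan([524.3,-56.3,60],boxR(6.4),n=2)
E
```

```text
clock: 4.35
tcp_pos: [524.6, -57.2, 123.6]
tool_rot: [[0.994, 0.108, 0.007], [0.108, -0.994, -0.0], [0.007, 0.001, -1.0]]
wrist_force: [-0.2, 0.2, 0.3]
grip_width: 0.998
t 4.35 tcp [524.6 -57.2 123.6] rv [179.7   9.7   0.6] x [0.994 0.108 0.007] F [-0.2  0.2  0.3] M [ 0.05  0.   -0.02] w 0.998 q [-0.22  0.06  1.55  0.    1.53  1.25]
[[-0.001, -0.0017, 0.106], [0.0002, -0.0011, -0.0006]]
[[-0.0007, -0.0016, 0.106], [0.0002, -0.0011, -0.0006]]
```

```bash
python3 -m pendant '[[[-0.001,-0.003,0.106],[0,-0.001,-0.001],1],[[-0.001,-0.003,0.106],[0,-0.001,-0.001],1],[[0,0,0],[0,0,0],1]]'
python3 - <<'E'
from h import *
s=st(); plan([524.3,-56.3,17],boxR(6.4),n=2)
p,d=robot.camera("wrist"); cv2.imwrite("pics/w4.png",p)
E
```

```text
clock: 4.65
tcp_pos: [529.8, -56.5, 66.7]
tool_rot: [[0.993, 0.115, 0.015], [0.115, -0.993, -0.005], [0.015, 0.006, -1.0]]
wrist_force: [-1.0, 0.2, 0.8]
grip_width: 1.001
t 4.65 tcp [529.8 -56.5  66.7] rv [179.4  10.3   1.4] x [0.993 0.115 0.015] F [-1.   0.2  0.8] M [ 0.02  0.04 -0.06] w 1.001 q [-0.21  0.1   1.62 -0.    1.41  1.24]
[[-0.0103, -0.002, 0.0827], [0.001, -0.0024, 0.0005]]
[[-0.0097, -0.0017, 0.0827], [0.001, -0.0024, 0.0005]]
```

View pics/w4.png

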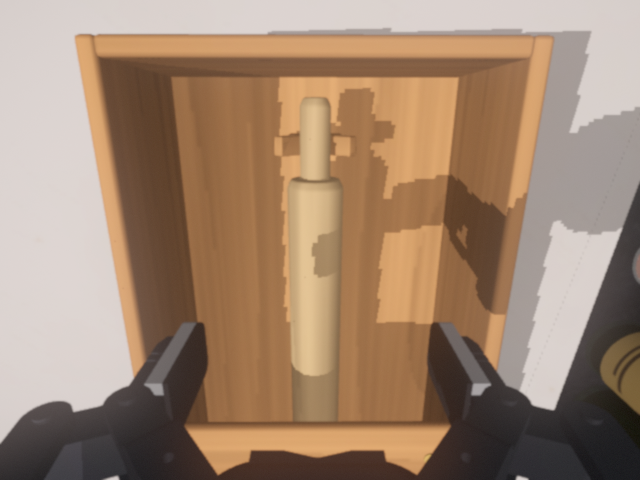

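```bash
python3 -m pendant '[[[-0.015,-0.001,0.07],[0.001,-0.003,0],1],[[-0.015,-0.001,0.06],[0.001,-0.003,0],1],[[-0.005,0,0.03],[0,-0.001,0],1],[[0,0,0],[0,0,0],1]]'
python3 - <<'E'
from h import *
s=st(); plan([524.3,-56.3,17],boxR(6.4),n=1)
E
```

```text
clock: 5.1
tcp_pos: [528.6, -59.2, 29.6]
tool_rot: [[0.993, 0.115, 0.013], [0.115, -0.993, -0.005], [0.013, 0.007, -1.0]]
wrist_force: [-0.8, -0.4, -0.8]
grip_width: 0.998
t 5.1 tcp [528.6 -59.2  29.6] rv [179.3  10.3   1.2] x [0.993 0.115 0.013] F [-0.8 -0.4 -0.8] M [-0.06 -0.   -0.  ] w 0.998 q [-0.22  0.13  1.66 -0.    1.34  1.24]
[[-0.0135, -0.0117, 0.0419], [0.0022, -0.004, 0.0011]]
```

```bash
python3 -m pendant '[[[-0.015,-0.011,0.044],[0.002,-0.005,0.001],1],[[0,0,0],[0,0,0],1],[[0,0,0],[0,0,0],1]]'
python3 - <<'E'
from h import *
s=st(); plan([524.3,-56.3,17],boxR(6.4),n=1)
E
```

```text
clock: 5.4
tcp_pos: [525.4, -56.7, 17.7]
tool_rot: [[0.994, 0.112, -0.0], [0.112, -0.994, -0.002], [-0.0, 0.001, -1.0]]
wrist_force: [-0.3, 0.2, -0.0]
grip_width: 1.0
t 5.4 tcp [525.4 -56.7  17.7] rv [179.6  10.1  -0. ] x [ 0.994  0.112 -0.   ] F [-0.3  0.2 -0. ] M [ 0.02 -0.02 -0.02] w 1.0 q [-0.21  0.15  1.67 -0.    1.33  1.25]
[[-0.0036, -0.0018, 0.0025], [0.0005, 0.0001, 0.0]]
```

```bash
python3 -m pendant '[[[0,0,0],[0,0,0],-1],[[0,0,0],[0,0,0],-1],[[0,0,0],[0,0,0],-1],[[0,0,0],[0,0,0],-1],[[0,0,0],[0,0,0],-1],[[0,0,0],[0,0,0],-1],[[0,0,0],[0,0,0],-1]]'
python3 - <<'E'
from h import *
s=st(); p,d=robot.camera("wrist"); cv2.imwrite("pics/w5.png",p)
E
```

```text
clock: 6.1
tcp_pos: [527.0, -56.6, 20.0]
tool_rot: [[0.994, 0.112, 0.004], [0.112, -0.994, -0.002], [0.004, 0.002, -1.0]]
wrist_force: [0.7, 0.7, 0.2]
grip_width: 0.001
t 6.1 tcp [527.  -56.6  20. ] rv [179.6  10.1   0.3] x [0.994 0.112 0.004] F [0.7 0.7 0.2] M [-0.01  0.01 -0.01] w 0.001 q [-0.21  0.14  1.67 -0.    1.33  1.25]
```

View pics/w5.png

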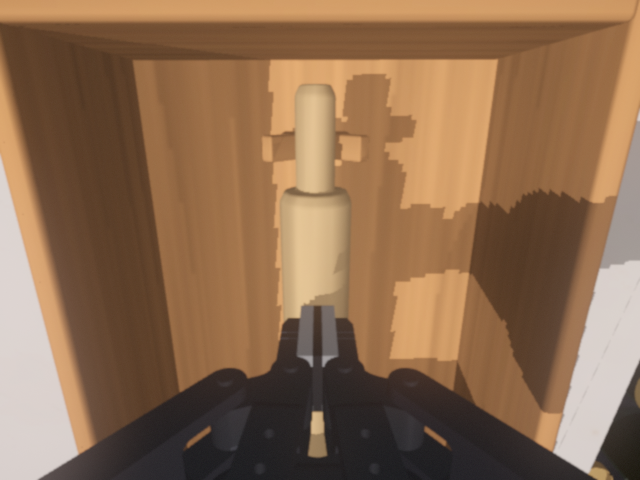

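Run:
```python
from h import *
s=st(); p,d=robot.camera("wrist"); C=cloud("wrist",d)
for v in (100,150,200,250,290,300,310,320,340,360,380,420,440): print(v,d[v,317].round(1),C[v,317].round(1), C[v,305].round(1), C[v,340].round(1))
for n in ("side","scene"):
    p,d=robot.camera(n); cv2.imwrite(f"pics/{n}5.png",cv2.resize(p[100:280,260:500],None,fx=3,fy=3,interpolation=cv2.INTER_CUBIC))
```

```text
t 6.15 tcp [527.  -56.6  19.9] rv [179.6  10.1   0.3] x [0.994 0.112 0.004] F [ 0.5  0.3 -0.2] M [-0.05  0.01 -0.05] w -0.001 q [-0.21  0.14  1.67 -0.    1.33  1.25]
100 140.1 [612.9 -47.   48.7] [612.5 -42.7  46.8] [614.9 -57.2  11.1]
150 146.7 [595.4 -49.   47.7] [594.8 -44.5  46.3] [595.6 -58.2  38.4]
200 147.0 [577.7 -51.   53.5] [577.  -46.5  52.5] [577.9 -59.9  50. ]
250 152.3 [558.2 -53.2  54.7] [556.9 -48.5  52.4] [558.1 -62.4  51.6]
290 157.9 [541.1 -55.1  54.7] [540.2 -50.3  53.8] [540.1 -64.9  50.3]
300 159.8 [536.5 -55.6  54.3] [535.7 -50.7  53.9] [535.8 -65.4  51. ]
310 151.1 [536.8 -55.6  63.4] [536.  -51.   62.8] [530.4 -66.2  49.6]
320 145.1 [536.2 -55.6  70. ] [535.7 -51.2  70. ] [533.4 -65.   63.3]
340 132.1 [536.5 -55.6  83.7] [536.1 -51.5  83.7] [533.2 -64.2  77.2]
360 124.4 [534.7 -55.8  92.4] [537.3 -51.8  96.5] [539.8 -62.1  98.5]
380 126.3 [527.5 -56.6  92.9] [536.7 -52.1 105.2] [539.2 -61.7 106.9]
420 180.3 [475.1 -62.6  54. ] [521.9 -53.6 104.6] [542.6 -60.2 125.7]
440 184.5 [463.  -63.9  53.7] [518.  -54.1 108.2] [542.7 -59.8 131.6]
```

View pics/side5.png

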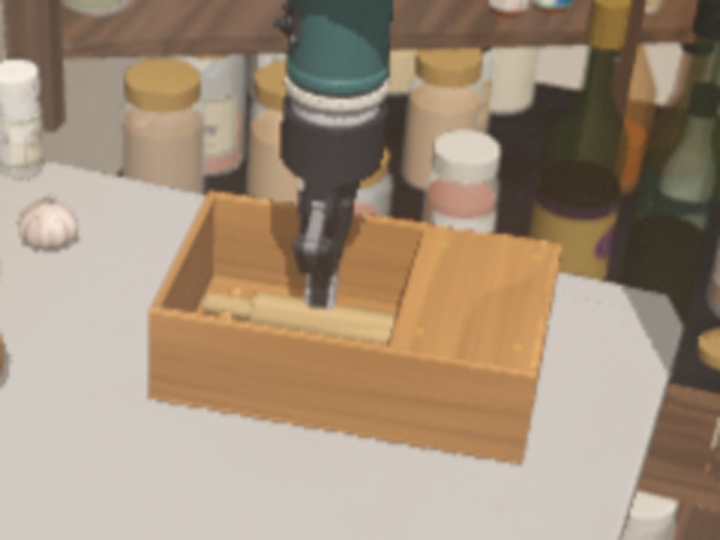

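Run:
```python
from h import *
s=st(); t=s["tcp_pos"]; R=s["tool_rot"]
for n in ("side","scene"):
    p,d=robot.camera(n); u=proj(n,[t-R[:,2]*k for k in (0,20,40,60,100)]); print(n,u.round(1).tolist())
    x0,y0=int(u[2][0])-70,int(u[2][1])-60
    c=cv2.resize(p[y0:y0+120,x0:x0+140],None,fx=5,fy=5,interpolation=cv2.INTER_CUBIC)
    for q in u: cv2.circle(c,tuple(int(k) for k in (q-[x0,y0]+.5)*5),3,(0,0,255),-1)
    cv2.imwrite(f"pics/{n}6.png",c)
o,dd=ray("wrist",(317,244)); print("cam z",o)
```

```text
t 6.3 tcp [526.8 -56.6  19.7] rv [179.6  10.1   0.3] x [0.994 0.112 0.003] F [-0.1 -1.1  1.4] M [ 0.03 -0.05  0.01] w 0.001 q [-0.21  0.14  1.67 -0.    1.33  1.25]
side [[366.6, 213.5], [367.1, 206.6], [367.6, 199.6], [368.1, 192.5], [369.1, 177.8]]
scene [[380.3, 232.0], [380.9, 224.9], [381.5, 217.7], [382.1, 210.4], [383.4, 195.5]]
cam z [609.69640256 -47.13880651 197.95361461]
```

View pics/side6.png

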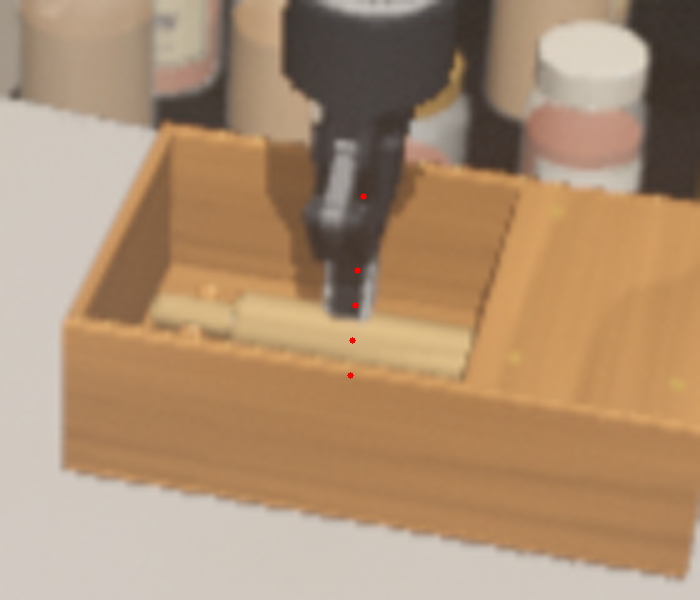

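View pics/scene6.png

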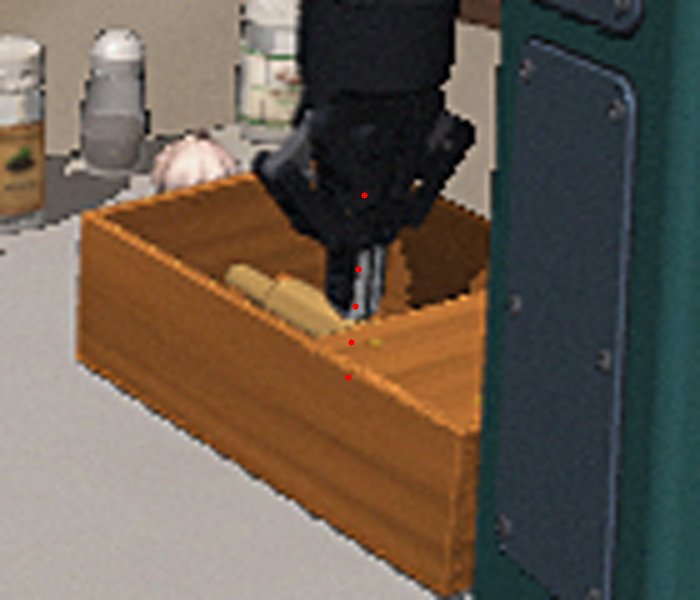

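```bash
python3 -m pendant '[[[0,0,-0.02],[0,0,0],1],[[0,0,0],[0,0,0],1],[[0,0,0],[0,0,0],1],[[0,0,0],[0,0,0],1],[[0,0,0],[0,0,0],1],[[0,0,0],[0,0,0],1]]'
python3 - <<'E'
from h import *
s=st(); plan([524.3,-56.3,-19],boxR(6.4),n=2)
p,d=robot.camera("wrist"); cv2.imwrite("pics/w7.png",p);C=cloud("wrist",d)
for v in (100,150,200,250,290): print(v,C[v,317].round(1))
E
```

```text
clock: 7.0
tcp_pos: [526.1, -56.6, 25.5]
tool_rot: [[0.994, 0.112, 0.002], [0.112, -0.994, -0.001], [0.001, 0.002, -1.0]]
wrist_force: [-0.2, 0.1, -0.6]
grip_width: 0.997
t 7.0 tcp [526.1 -56.6  25.5] rv [1.796e+02 1.000e+01 1.000e-01] x [0.994 0.112 0.001] F [-0.2  0.1 -0.6] M [ 0.01  0.02 -0.02] w 0.997 q [-0.21  0.14  1.66 -0.    1.34  1.25]
[[-0.003, -0.001, 0.0742], [0.0003, -0.0002, 0.0]]
[[-0.003, -0.0009, 0.0742], [0.0003, -0.0002, 0.0]]
100 [612.3 -47.1  48. ]
150 [594.2 -49.1  47.7]
200 [576.1 -51.1  55.1]
250 [555.3 -53.5  54.3]
290 [537.7 -55.5  54.8]
```

View pics/w7.png

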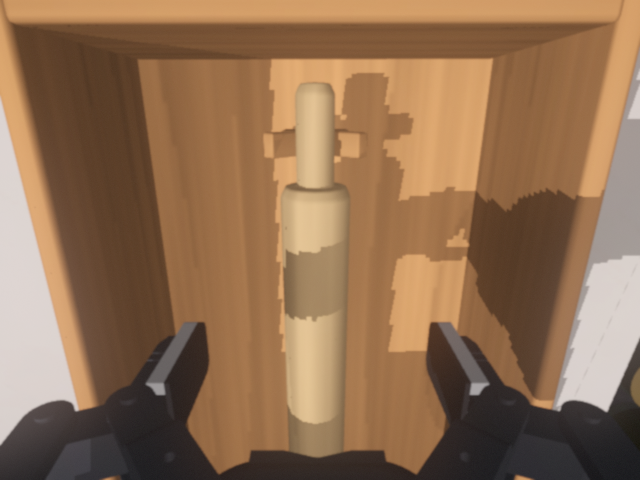

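```bash
python3 -m pendant '[[[-0.006,0,0.05],[0,0,0],1],[[-0.006,0,0.05],[0,-0.001,0],1],[[0,0,0],[0,0,0],1]]'
python3 - <<'E'
from h import *
s=st(); plan([524.3,-56.3,-19],boxR(6.4),n=1)
E
```

```text
clock: 7.35
tcp_pos: [522.9, -57.2, -5.3]
tool_rot: [[0.994, 0.112, -0.001], [0.112, -0.994, -0.002], [-0.001, 0.002, -1.0]]
wrist_force: [0.5, 1.4, 0.2]
grip_width: 0.997
t 7.35 tcp [522.9 -57.2  -5.3] rv [ 1.796e+02  1.000e+01 -1.000e-01] x [ 0.994  0.112 -0.001] F [0.5 1.4 0.2] M [ 0.03 -0.03  0.  ] w 0.997 q [-0.22  0.16  1.7  -0.    1.28  1.24]
[[0.0051, -0.0025, 0.0456], [0.0006, 0.0003, 0.0]]
```

```bash
python3 -m pendant '[[[0.003,-0.002,0.045],[0,0,0],1],[[0,0,0],[0,0,0],1]]'
python3 - <<'E'
from h import *
s=st()
for n in ("side",):
    p,d=robot.camera(n); cv2.imwrite(f"pics/{n}8.png",cv2.resize(p[100:280,260:500],None,fx=3,fy=3,interpolation=cv2.INTER_CUBIC))
p,d=robot.camera("wrist"); cv2.imwrite("pics/w8.png",p)
E
```

```text
clock: 7.55
tcp_pos: [523.6, -56.4, -20.0]
tool_rot: [[0.994, 0.111, -0.001], [0.111, -0.994, -0.002], [-0.001, 0.002, -1.0]]
wrist_force: [-0.4, -0.3, -1.2]
grip_width: 1.0
t 7.55 tcp [523.6 -56.4 -20. ] rv [ 1.796e+02  1.000e+01 -1.000e-01] x [ 0.994  0.111 -0.001] F [-0.4 -0.3 -1.2] M [0.01 0.   0.01] w 1.0 q [-0.21  0.18  1.71 -0.    1.25  1.25]
```

View pics/side8.png

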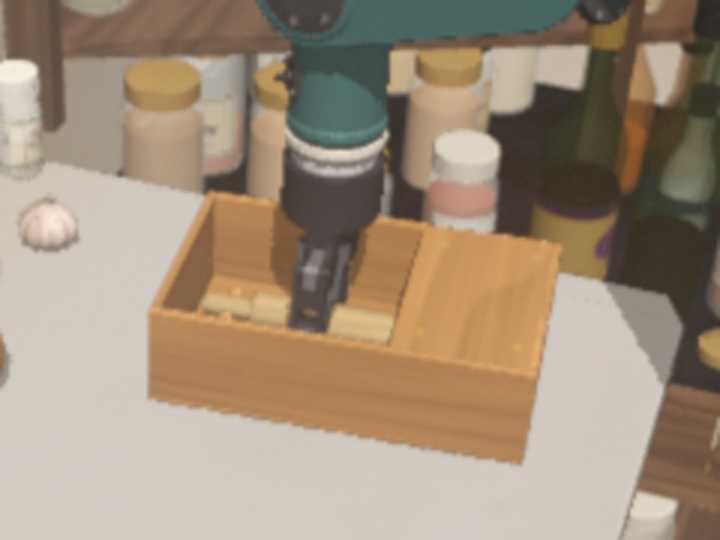

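View pics/w8.png

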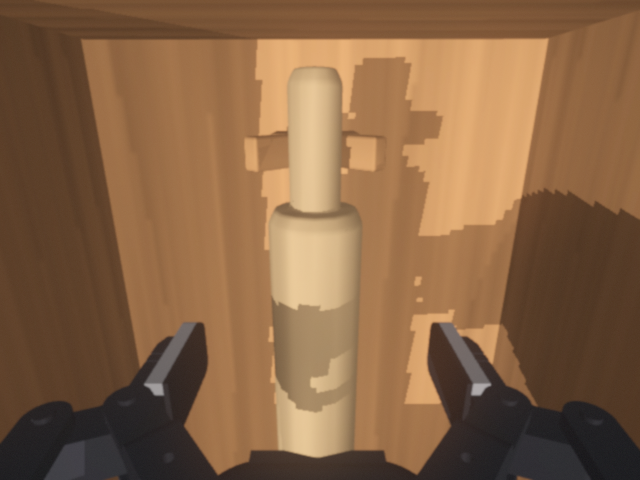

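```bash
python3 -m pendant '[[[0,0,0],[0,0,0],-1],[[0,0,0],[0,0,0],-1],[[0,0,0],[0,0,0],-1],[[0,0,0],[0,0,0],-1],[[0,0,0],[0,0,0],-1],[[0,0,0],[0,0,0],-1],[[0,0,0],[0,0,0],-1]]'
python3 - <<'E'
from h import *
s=st(); p,d=robot.camera("wrist"); cv2.imwrite("pics/w9.png",p)
E
```

```text
clock: 8.35
tcp_pos: [527.2, -55.9, -15.5]
tool_rot: [[0.994, 0.112, 0.007], [0.112, -0.994, -0.001], [0.007, 0.002, -1.0]]
wrist_force: [-0.1, 0.6, -0.3]
grip_width: 0.334
t 8.35 tcp [527.2 -55.9 -15.5] rv [179.6  10.1   0.6] x [0.994 0.112 0.007] F [-0.1  0.6 -0.3] M [ 0.14  0.03 -0.  ] w 0.334 q [-0.21  0.18  1.7   0.    1.25  1.25]
```

View pics/w9.png

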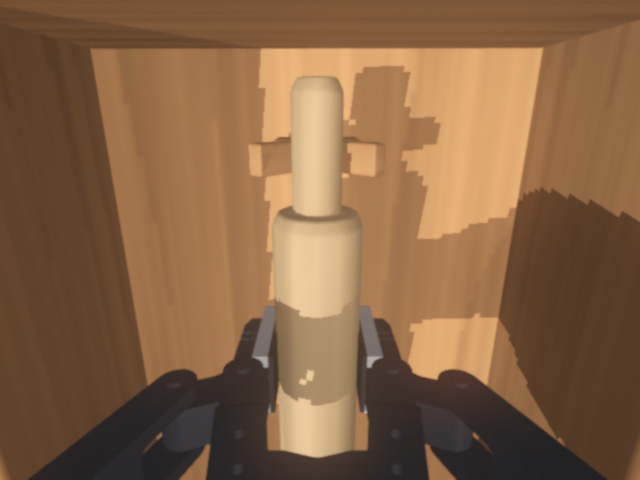

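```bash
cat >> h.py <<'E'
BO=np.array([496.5,-59.5,0]); YAW=6.4; XG=31; ZG=-55.5
def pinpose(cx,cz,th):
    a=np.deg2rad(YAW); xb=np.array([np.cos(a),np.sin(a),0]); R=boxR(YAW,th); c=BO+xb*cx+[0,0,cz]
    return c+R[:,0]*XG-R[:,2]*ZG, R
def pin_now():
    s=robot.state(); R=s["tool_rot"]; c=s["tcp_pos"]-R[:,0]*XG+R[:,2]*ZG; a=np.deg2rad(YAW); q=c-BO
    print("pin est box-frame cx %.1f cy %.1f cz %.1f pitch %.1f"%(q[0]*np.cos(a)+q[1]*np.sin(a),-q[0]*np.sin(a)+q[1]*np.cos(a),c[2],np.degrees(np.arcsin(R[2,0]))))
E
python3 - <<'E'
from h import *
pin_now(); plan(*pinpose(0,57.7,7.5),n=2)
E
```

```text
pin est box-frame cx -0.5 cy 0.3 cz 39.8 pitch 0.4
[[0.012, 0.0004, -0.037], [0.0003, 0.0197, 0.0001]]
[[0.0143, 0.0004, -0.0361], [0.0003, 0.0197, 0.0001]]
```

```bash
python3 -m pendant '[[[0,0,-0.015],[0,0,0],-1],[[0.012,0,-0.037],[0,0.02,0],-1],[[0.014,0,-0.036],[0,0.02,0],-1],[[0,0,0],[0,0,0],-1]]'
python3 - <<'E'
from h import *
s=st(); pin_now(); plan(*pinpose(0,72.4,15),n=2)
p,d=robot.camera("wrist"); cv2.imwrite("pics/w10.png",p)
p,d=robot.camera("side"); cv2.imwrite(f"pics/side10.png",cv2.resize(p[100:280,260:500],None,fx=3,fy=3,interpolation=cv2.INTER_CUBIC))
E
```

```text
clock: 8.8
tcp_pos: [533.7, -55.6, 11.0]
tool_rot: [[0.985, 0.112, 0.133], [0.111, -0.994, 0.012], [0.133, 0.003, -0.991]]
wrist_force: [-0.5, -0.1, -0.9]
grip_width: 0.326
t 8.8 tcp [533.7 -55.6  11. ] rv [-179.  -10.  -12.] x [0.985 0.111 0.133] F [-0.5 -0.1 -0.9] M [-0.03  0.08  0.01] w 0.326 q [-0.24  0.07  1.77  0.05  1.17  1.2 ]
pin est box-frame cx -0.7 cy -0.1 cz 61.9 pitch 7.7
[[0.0148, -0.0003, -0.0246], [0.0004, 0.0204, 0.0001]]
[[0.0164, -0.0004, -0.0236], [0.0004, 0.0204, 0.0001]]
```

View pics/w10.png

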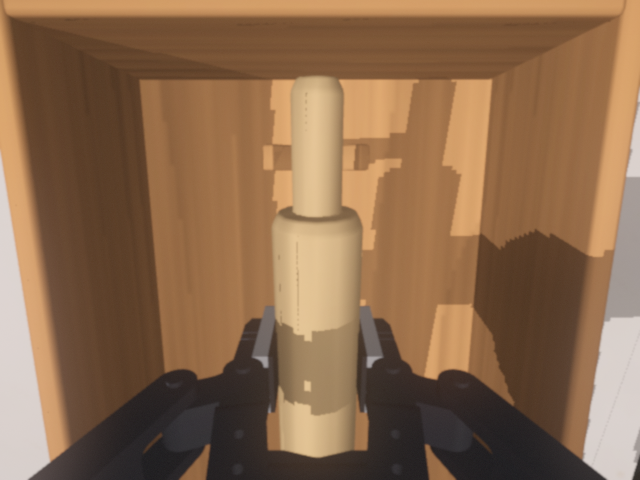

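View pics/side10.png

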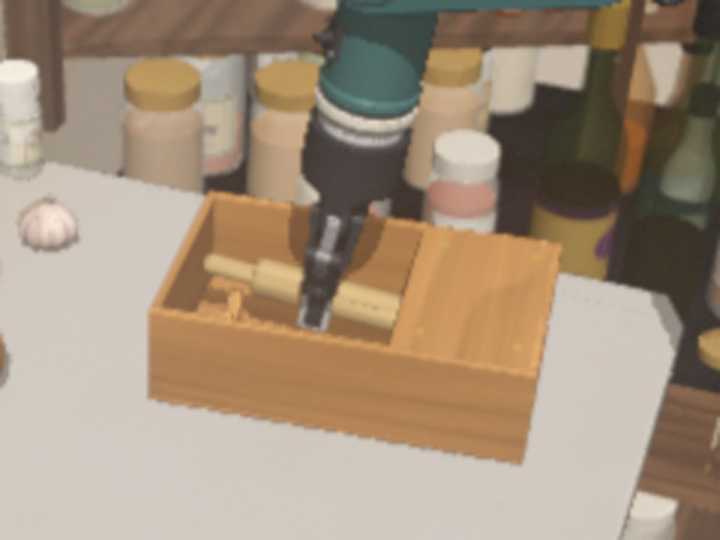

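```bash
cat >> h.py <<'E'
def pin_meas():
    """pin axis from wrist depth: fit top ridge of barrel open part"""
    s=robot.state(); p,d=robot.camera("wrist"); C=cloud("wrist",d); R=s["tool_rot"]
    o,dd=ray("wrist",(317,244)); print("cam in tool",(R.T@(o-s["tcp_pos"])).round(1))
    B=C[215:300,300:336].reshape(-1,3); B=B[d[215:300,300:336].reshape(-1)>0]
    xh=R[:,0]; up=-R[:,2]
    rows=[]
    for v0 in range(218,300,10):
        q=C[v0:v0+4,308:326].reshape(-1,3); rows.append(np.median(q,0))
    rows=np.array(rows); m=rows.mean(0); u=np.linalg.svd(rows-m)[2][0]; u*=np.sign(u[0])
    print("ridge dir pitch %.1f yaw %.1f"%(np.degrees(np.arcsin(u[2])),np.degrees(np.arctan2(u[1],u[0]))))
    nrm=np.cross(u,np.cross([0,0,1],u)); nrm/=np.linalg.norm(nrm)
    # tip: top of handle
    ax=m-15*nrm+1*nrm
    m2=(d>0)
    c=s["tcp_pos"]-R[:,0]*XG+R[:,2]*ZG
    t=(c-ax)@u; print("est centre minus measured axis",(c-(ax+t*u)).round(1))
    # tip pixel from network
    for q in robot.tip_of("wrist","pin_open_end")[:1]:
        o,r=ray("wrist",q["uv"]); 
        # closest point between ray and axis
        A=np.column_stack([u,-r]); k=np.linalg.lstsq(A,o-ax,rcond=None)[0]; T=ax+u*k[0]
        print("open tip uv",np.round(q["uv"]),round(q["conf"],2),T.round(1),"centre",(T-120*u).round(1),"est centre",c.round(1))
    return ax,u
E
python3 - <<'E'
from h import *
pin_meas()
E
```

```text
cam in tool [ 8.410e+01  1.000e-01 -1.777e+02]
ridge dir pitch 0.4 yaw 6.4
est centre minus measured axis [ 0.1 -0.1 -8.4]
open tip uv [319.  77.] 0.91 [618.8 -45.5  70.2] centre [499.6 -58.9  69.3] est centre [495.9 -59.5  60.8]
```

Run:
```python
from h import *
s=st(); p,d=robot.camera("wrist"); C=cloud("wrist",d); o,dd=ray("wrist",(317,244)); print(s["tool_rot"].T@dd)
for v in (5,12,90,100,130,150,190,200,215,240,260,280,300,320,340,380,440): print(v,d[v,317].round(1),C[v,317].round(1),C[v,200].round(1))
```

```text
t 9.0 tcp [533.7 -55.2   9.3] rv [-179.   -10.1  -11.7] x [0.985 0.112 0.13 ] F [ 0.5  0.7 -0.6] M [-0.02  0.07  0.03] w 0.334 q [-0.24  0.08  1.77  0.05  1.17  1.2 ]
[-3.28663111e-01 -5.16363784e-04  9.44447310e-01]
5 98.6 [632.4 -44.   87.7] [628.8 -14.8  88.4]
12 99.7 [631.  -44.1  86.9] [627.5 -14.5  87.3]
90 107.5 [613.1 -46.1  82.7] [619.6   7.7   9.9]
100 107.2 [610.4 -46.5  83.6] [615.4   7.7   9.1]
130 110.8 [602.6 -47.3  81.5] [602.2   6.7  10.1]
150 112.3 [597.2 -48.   81.2] [593.3   5.9  11.4]
190 115.9 [585.7 -49.3  79.9] [574.7   5.6   8.8]
200 117.2 [582.7 -49.6  79.2] [570.    5.1   9.9]
215 118.2 [578.2 -50.1  79.1] [562.9   4.6  10.2]
240 114.0 [571.7 -50.9  84.7] [550.8   3.8  10.7]
260 116.3 [565.4 -51.6  83.7] [540.4   3.6   9.6]
280 117.5 [559.3 -52.3  83.8] [530.1   3.1   9.4]
300 120.2 [552.5 -53.   82.5] [519.2   2.9   8.4]
320 121.8 [545.9 -53.8  82.2] [508.5   2.2   8.6]
340 124.2 [538.7 -54.6  81.2] [498.4   1.2  10.5]
380 130.2 [523.1 -56.4  78.4] [525.9 -20.6  89.7]
440 137.8 [498.4 -59.2  75.8] [513.8 -24.2 100. ]
```

```bash
python3 -m pendant '[[[0.015,0,-0.024],[0,0.021,0],-1],[[0.016,0,-0.024],[0,0.021,0],-1],[[0,0,0],[0,0,0],-1]]'
python3 - <<'E'
from h import *
s=st(); pin_now(); plan(*pinpose(38.6,82.8,15),n=2); print(); plan(*pinpose(38.6,82.8,15),n=1)
E
```

```text
clock: 9.35
tcp_pos: [540.9, -53.8, 22.9]
tool_rot: [[0.96, 0.114, 0.256], [0.11, -0.994, 0.029], [0.258, -0.0, -0.966]]
wrist_force: [-0.5, -0.5, -1.1]
grip_width: 0.335
t 9.35 tcp [540.9 -53.8  22.9] rv [-177.4  -10.1  -23.2] x [0.96  0.11  0.258] F [-0.5 -0.5 -1.1] M [-0.07  0.15  0.03] w 0.335 q [-0.27 -0.01  1.85  0.11  1.06  1.15]
pin est box-frame cx 0.5 cy 0.6 cz 68.6 pitch 14.9
[[0.0676, 0.0013, -0.0066], [-0.0001, 0.0002, 0.0003]]
[[0.0676, 0.0012, -0.0066], [-0.0001, 0.0002, 0.0003]]

[[0.1352, 0.0026, -0.0133], [-0.0002, 0.0004, 0.0007]]
```

```bash
python3 -m pendant '[[[0.055,0.001,-0.014],[0,0,0],-1],[[0.065,0.001,-0.008],[0,0,0],-1],[[0,0,0],[0,0,0],-1]]'
python3 - <<'E'
from h import *
s=st(); pin_now(); plan(*pinpose(65,114,28),n=3)
p,d=robot.camera("side"); cv2.imwrite(f"pics/side11.png",cv2.resize(p[100:280,260:500],None,fx=3,fy=3,interpolation=cv2.INTER_CUBIC))
E
```

```text
clock: 9.65
tcp_pos: [573.4, -50.6, 36.5]
tool_rot: [[0.962, 0.113, 0.248], [0.109, -0.994, 0.029], [0.25, -0.001, -0.968]]
wrist_force: [-0.4, -0.2, -1.1]
grip_width: 0.33
t 9.65 tcp [573.4 -50.6  36.5] rv [-177.4  -10.   -22.5] x [0.962 0.109 0.25 ] F [-0.4 -0.2 -1.1] M [0.   0.13 0.  ] w 0.33 q [-0.24  0.05  1.76  0.1   1.1   1.18]
pin est box-frame cx 33.5 cy 0.2 cz 82.5 pitch 14.5
[[0.0561, 0.0003, -0.0349], [-0.0002, 0.025, 0.0001]]
[[0.0587, 0.0003, -0.0304], [-0.0002, 0.025, 0.0001]]
[[0.0609, 0.0003, -0.0257], [-0.0002, 0.025, 0.0001]]
```

View pics/side11.png

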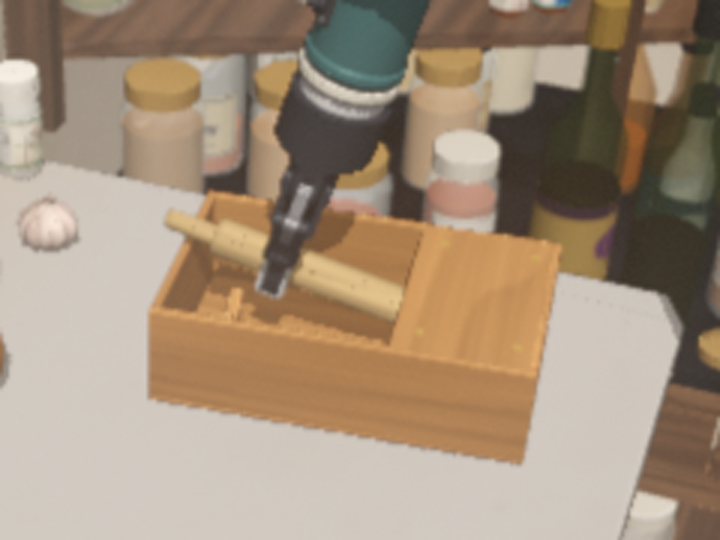

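```bash
python3 -m pendant '[[[0.06,0,0.001],[0,0,0],-1],[[0.06,0,0],[0,0,0],-1],[[0,0,0],[0,0,0],-1]]'
python3 - <<'E'
from h import *
s=st(); pin_now(); plan(*pinpose(75,122,27),n=3)
E
```

```text
clock: 10.0
tcp_pos: [603.5, -46.0, 39.8]
tool_rot: [[0.965, 0.113, 0.235], [0.109, -0.994, 0.03], [0.237, -0.004, -0.972]]
wrist_force: [0.8, -0.6, -1.3]
grip_width: 0.332
t 10.0 tcp [603.5 -46.   39.8] rv [-177.5  -10.1  -21.3] x [0.965 0.109 0.237] F [ 0.8 -0.6 -1.3] M [-0.04  0.1  -0.06] w 0.332 q [-0.22  0.12  1.67  0.09  1.12  1.21]
pin est box-frame cx 64.6 cy 1.3 cz 86.4 pitch 13.7
[[0.0339, 0.0016, -0.0453], [-0.0004, 0.0246, 0.0001]]
[[0.0373, 0.0016, -0.0425], [-0.0004, 0.0246, 0.0001]]
[[0.0405, 0.0017, -0.0395], [-0.0004, 0.0246, 0.0001]]
```

```bash
python3 -m pendant '[[[0.034,0.002,-0.045],[0,0.025,0],-1],[[0.037,0.002,-0.042],[0,0.025,0],-1],[[0.04,0.002,-0.04],[0,0.025,0],-1],[[0,0,0],[0,0,0],-1]]'
python3 - <<'E'
from h import *
s=st(); pin_now(); plan(*pinpose(115,145,27),n=2)
p,d=robot.camera("side"); cv2.imwrite(f"pics/side12.png",cv2.resize(p[100:280,260:500],None,fx=3,fy=3,interpolation=cv2.INTER_CUBIC))
E
```

```text
clock: 10.4
tcp_pos: [617.7, -44.7, 80.4]
tool_rot: [[0.887, 0.115, 0.446], [0.1, -0.993, 0.058], [0.45, -0.007, -0.893]]
wrist_force: [0.1, 0.4, -1.0]
grip_width: 0.33
t 10.4 tcp [617.7 -44.7  80.4] rv [-173.    -9.9  -41.1] x [0.887 0.1   0.45 ] F [ 0.1  0.4 -1. ] M [-0.01  0.3   0.06] w 0.33 q [-0.27 -0.02  1.8   0.22  0.94  1.1 ]
pin est box-frame cx 69.5 cy 0.8 cz 116.0 pitch 26.7
[[0.09, 0.002, -0.0093], [-0.0013, 0.0007, 0.0]]
[[0.09, 0.002, -0.0091], [-0.0013, 0.0007, 0.0]]
```

View pics/side12.png

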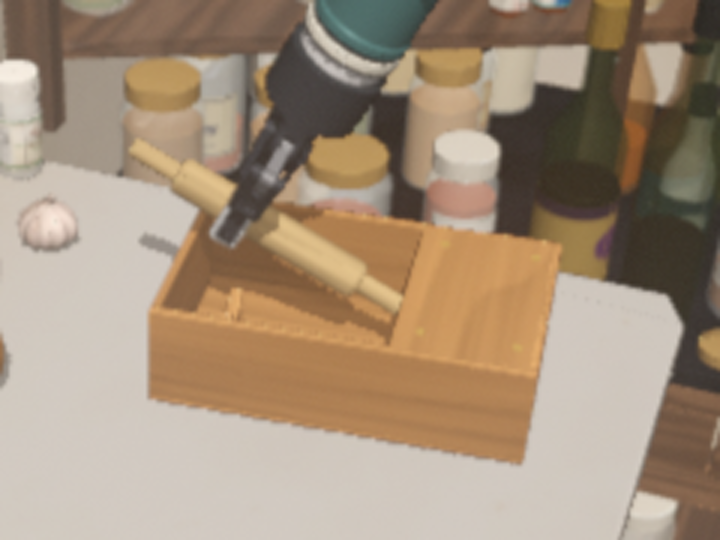

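```bash
python3 -m pendant '[[[0.09,0.002,-0.008],[0,0,0],-1],[[0.05,0,-0.01],[0,0,0],-1],[[0,0,0],[0,0,0],-1]]'
python3 - <<'E'
from h import *
s=st(); pin_now(); plan(*pinpose(98,230,25),n=3)
E
```

```text
clock: 10.75
tcp_pos: [648.2, -40.9, 97.2]
tool_rot: [[0.895, 0.115, 0.43], [0.099, -0.993, 0.059], [0.434, -0.01, -0.901]]
wrist_force: [-0.4, -0.5, -1.5]
grip_width: 0.329
t 10.75 tcp [648.2 -40.9  97.2] rv [-173.3   -9.8  -39.5] x [0.895 0.099 0.434] F [-0.4 -0.5 -1.5] M [-0.02  0.31  0.04] w 0.329 q [-0.24  0.04  1.69  0.19  1.    1.15]
pin est box-frame cx 100.9 cy 1.0 cz 133.7 pitch 25.7
[[0.0428, 0.0007, -0.0974], [-0.0011, -0.0013, -0.0001]]
[[0.0424, 0.0011, -0.0975], [-0.0011, -0.0013, -0.0001]]
[[0.042, 0.0014, -0.0977], [-0.0011, -0.0013, -0.0001]]
```

```bash
python3 -m pendant '[[[0.045,0.001,-0.097],[0,0,0],-1],[[0.043,0.001,-0.097],[0,0,0],-1],[[0.042,0.001,-0.098],[0,0,0],-1],[[0,0,0],[0,0,0],-1]]'
python3 - <<'E'
from h import *
s=st(); pin_now(); plan(*pinpose(60,240,0),n=5)
for n in ("side",):
    p,d=robot.camera(n); cv2.imwrite(f"pics/{n}13.png",p)
p,d=robot.camera("wrist"); cv2.imwrite("pics/w13.png",p)
E
```

```text
clock: 11.15
tcp_pos: [640.4, -42.4, 185.5]
tool_rot: [[0.905, 0.116, 0.41], [0.1, -0.993, 0.061], [0.415, -0.014, -0.91]]
wrist_force: [0.2, -0.4, -1.1]
grip_width: 0.331
t 11.15 tcp [640.4 -42.4 185.5] rv [-173.5   -9.8  -37.6] x [0.905 0.1   0.415] F [ 0.2 -0.4 -1.1] M [-0.08  0.19  0.01] w 0.331 q [-0.24 -0.02  1.57  0.17  1.2   1.18]
pin est box-frame cx 93.7 cy 0.2 cz 223.2 pitch 24.5
[[-0.033, 0.0005, -0.0143], [-0.001, -0.0272, 0.0001]]
[[-0.0341, 0.0006, -0.0114], [-0.001, -0.0272, 0.0001]]
[[-0.0349, 0.0006, -0.0085], [-0.001, -0.0272, 0.0001]]
[[-0.0355, 0.0006, -0.0054], [-0.001, -0.0272, 0.0001]]
[[-0.0359, 0.0006, -0.0024], [-0.001, -0.0272, 0.0001]]
```

View pics/side13.png

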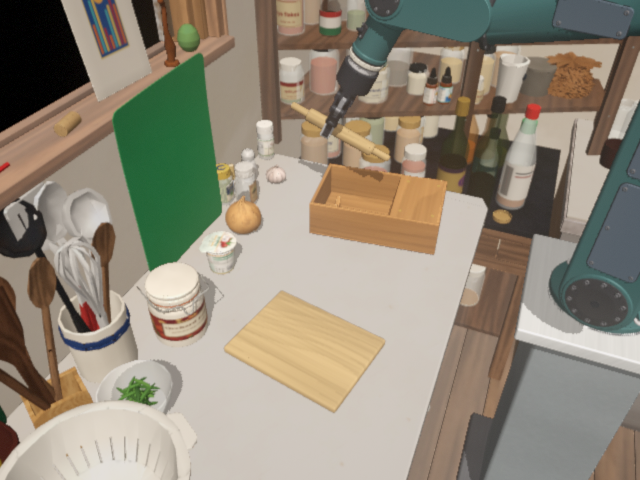

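View pics/w13.png

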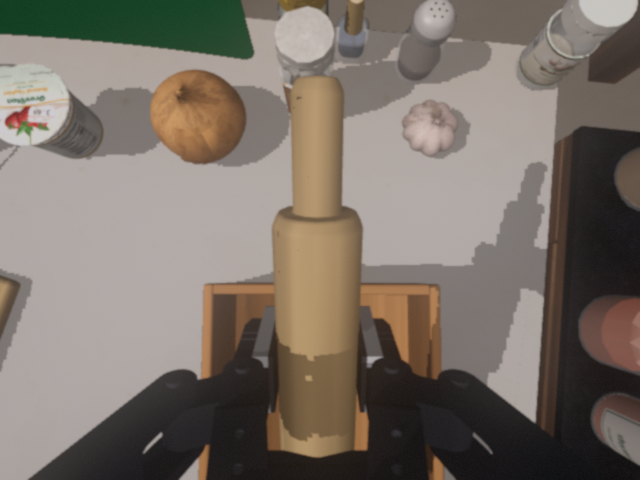

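```bash
python3 -m pendant '[[[-0.033,0,-0.014],[0,-0.027,0],-1],[[-0.034,0,-0.012],[0,-0.027,0],-1],[[-0.035,0,-0.009],[0,-0.027,0],-1],[[-0.035,0,-0.006],[0,-0.027,0],-1],[[-0.036,0,-0.002],[0,-0.027,0],-1],[[0,0,0],[0,0,0],-1]]'
python3 - <<'E'
from h import *
s=st(); pin_now(); c=np.array([506,358,230]); R=boxR(5,0); plan(c+R[:,0]*XG-R[:,2]*ZG,R,n=10)
E
```

```text
clock: 11.85
tcp_pos: [570.2, -46.8, 158.9]
tool_rot: [[0.992, 0.114, -0.061], [0.116, -0.993, 0.02], [-0.058, -0.027, -0.998]]
wrist_force: [0.4, -0.2, -3.3]
grip_width: 0.331
t 11.85 tcp [570.2 -46.8 158.9] rv [-178.3  -10.3    5.3] x [ 0.992  0.116 -0.058] F [ 0.4 -0.2 -3.3] M [ 0.05 -0.12 -0.02] w 0.331 q [-0.19  0.2   1.32  0.01  1.69  1.27]
pin est box-frame cx 47.0 cy 2.8 cz 216.1 pitch -3.3
[[0.0044, -0.1363, -0.0018], [-0.0008, 0.0019, 0.0009]]
[[0.004, -0.1363, -0.0021], [-0.0008, 0.0019, 0.0009]]
[[0.0037, -0.1363, -0.0025], [-0.0008, 0.0019, 0.0009]]
[[0.0033, -0.1363, -0.0028], [-0.0008, 0.0019, 0.0009]]
[[0.0029, -0.1363, -0.0031], [-0.0008, 0.0019, 0.0009]]
[[0.0026, -0.1363, -0.0035], [-0.0008, 0.0019, 0.0009]]
[[0.0022, -0.1363, -0.0038], [-0.0008, 0.0019, 0.0009]]
[[0.0018, -0.1363, -0.0042], [-0.0008, 0.0019, 0.0009]]
[[0.0015, -0.1363, -0.0045], [-0.0008, 0.0019, 0.0009]]
[[0.0011, -0.1363, -0.0048], [-0.0008, 0.0019, 0.0009]]
```

```bash
python3 -m pendant '[[[0.004,-0.136,-0.002],[-0.001,0.003,0.001],-1],[[0.004,-0.136,-0.002],[-0.001,0.003,0.001],-1],[[0.004,-0.136,-0.003],[-0.001,0.003,0.001],-1],[[0.003,-0.136,-0.003],[-0.001,0.002,0.001],-1],[[0.003,-0.136,-0.003],[-0.001,0.002,0.001],-1],[[0,0,0],[0,0,0],-1]]'
python3 - <<'E'
from h import *
s=st(); pin_now(); c=np.array([506,358,230]); R=boxR(5,0); plan(c+R[:,0]*XG-R[:,2]*ZG,R,n=6)
E
```

```text
clock: 12.45
tcp_pos: [548.1, 161.5, 151.7]
tool_rot: [[0.995, 0.093, -0.031], [0.093, -0.996, 0.011], [-0.03, -0.014, -0.999]]
wrist_force: [0.1, -1.1, -1.5]
grip_width: 0.334
t 12.45 tcp [548.1 161.5 151.7] rv [-179.1   -8.4    2.8] x [ 0.995  0.093 -0.03 ] F [ 0.1 -1.1 -1.5] M [-0.04 -0.1  -0.03] w 0.334 q [0.18 0.17 1.37 0.02 1.63 1.66]
pin est box-frame cx 46.6 cy 213.6 cz 208.1 pitch -1.7
[[0.0038, -0.1109, -0.0112], [-0.0007, 0.0016, 0.0003]]
[[0.0037, -0.1109, -0.0115], [-0.0007, 0.0016, 0.0003]]
[[0.0037, -0.1109, -0.0117], [-0.0007, 0.0016, 0.0003]]
[[0.0036, -0.1109, -0.0119], [-0.0007, 0.0016, 0.0003]]
[[0.0036, -0.1108, -0.0122], [-0.0007, 0.0016, 0.0003]]
[[0.0035, -0.1108, -0.0124], [-0.0007, 0.0016, 0.0003]]
```

```bash
python3 -m pendant '[[[0.004,-0.111,-0.008],[-0.001,0.002,0],-1],[[0.004,-0.111,-0.008],[-0.001,0.002,0],-1],[[0.004,-0.111,-0.008],[-0.001,0.002,0],-1],[[0.004,-0.111,-0.008],[-0.001,0.002,0],-1],[[0.004,-0.111,-0.008],[-0.001,0.002,0],-1],[[0.003,-0.1,-0.004],[0,0.002,0],-1],[[0,0,0],[0,0,0],-1],[[0,0,0],[0,0,0],-1]]'
python3 - <<'E'
from h import *
s=st(); pin_now(); c=np.array([506,358,130]); R=boxR(5,0); plan(c+R[:,0]*XG-R[:,2]*ZG,R,n=4)
p,d=robot.camera("wrist"); cv2.imwrite("pics/w14.png",p); C=cloud("wrist",d)
b=(d>0)&(abs(C[...,2]-16)<4); v,u=np.where(b); print(b.sum())
P=C[b][:,:2].astype(np.float32); print(cv2.minAreaRect(P))
for q in robot.tip_of("side","board_top")[:1]: print(q)
E
```

```text
clock: 13.25
tcp_pos: [531.3, 357.9, 150.3]
tool_rot: [[0.996, 0.091, -0.004], [0.091, -0.996, -0.009], [-0.005, 0.009, -1.0]]
wrist_force: [-0.2, -0.6, -0.8]
grip_width: 0.334
t 13.25 tcp [531.3 357.9 150.3] rv [179.3   8.1  -0.4] x [ 0.996  0.091 -0.005] F [-0.2 -0.6 -0.8] M [-0.01 -0.1   0.03] w 0.334 q [ 0.51  0.31  1.2  -0.01  1.64  1.99]
pin est box-frame cx 50.4 cy 412.0 cz 205.9 pitch -0.3
[[0.0052, -0.0025, 0.0631], [0.0007, 0.0004, 0.0003]]
[[0.0051, -0.0024, 0.0631], [0.0007, 0.0004, 0.0003]]
[[0.005, -0.0022, 0.0631], [0.0007, 0.0004, 0.0003]]
[[0.0049, -0.0021, 0.0631], [0.0007, 0.0004, 0.0003]]
33886
((493.3345947265625, 303.0829772949219), (634.4447631835938, 241.2583770751953), 77.89450073242188)
{'uv': [303.4, 344.5], 'conf': 0.85}
```

View pics/w14.png

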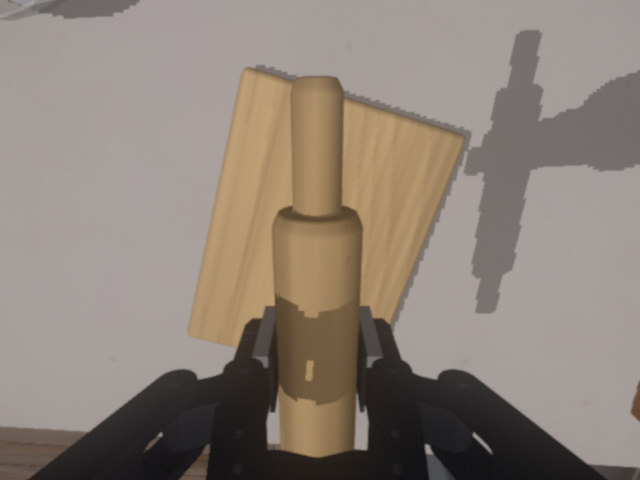

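```bash
python3 - <<'E'
from h import *
A=atz("wrist",(464,136),16);B=atz("wrist",(189,334),16);D=atz("wrist",(247,68),16)
print((A+B)/2,np.linalg.norm(A-D),np.linalg.norm(B-D),np.degrees(np.arctan2(*(D-B)[1::-1])))
E
python3 -m pendant '[[[0.005,-0.003,0.06],[0.001,0,0],-1],[[0.005,-0.003,0.06],[0.001,0,0],-1],[[0.005,-0.003,0.06],[0.001,0,0],-1],[[0.003,-0.002,0.04],[0.001,0,0],-1],[[0,0,0],[0,0,0],-1],[[0,0,0],[0,0,0],-1]]'
python3 - <<'E'
from h import *
s=st(); pin_now(); c=np.array([506,358,116]); R=boxR(5,0); plan(c+R[:,0]*XG-R[:,2]*ZG,R,n=1)
E
```

```text
[506.32582549 355.79164955  16.        ] 171.76391096508974 233.66425954127305 -11.437904240110708
clock: 13.95
tcp_pos: [539.3, 352.9, 83.1]
tool_rot: [[0.997, 0.079, -0.003], [0.079, -0.997, 0.004], [-0.003, -0.004, -1.0]]
wrist_force: [0.1, -0.2, -1.6]
grip_width: 0.331
t 13.95 tcp [539.3 352.9  83.1] rv [-179.6   -7.1    0.3] x [ 0.997  0.079 -0.003] F [ 0.1 -0.2 -1.6] M [ 0.   -0.07 -0.02] w 0.331 q [0.49 0.34 1.29 0.   1.51 1.98]
pin est box-frame cx 57.6 cy 405.9 cz 138.6 pitch -0.2
[[-0.0057, -0.0262, 0.0753], [-0.0012, 0.0009, -0.0025]]
```

```bash
python3 -m pendant '[[[-0.006,-0.026,0.075],[-0.001,0.001,-0.002],-1],[[0,0,0],[0,0,0],-1],[[0,0,0],[0,0,0],-1],[[0,0,0],[0,0,0],-1]]'
python3 - <<'E'
from h import *
s=st(); pin_now(); c=np.array([506,357,116]); R=boxR(5,0); plan(c+R[:,0]*XG-R[:,2]*ZG,R,n=1)
print("centre est",s["tcp_pos"]-s["tool_rot"][:,0]*XG+s["tool_rot"][:,2]*ZG)
p,d=robot.camera("wrist"); C=cloud("wrist",d); cv2.imwrite("pics/w15.png",p)
L=[(v,np.median(C[v-2:v+3,312:322].reshape(-1,3),0)) for v in (90,110,150,190,230,260,290,320,350,380,420,440)]
for v,q in L: print(v,q.round(1))
for n in ("side","scene"):
    p,d=robot.camera(n); cv2.imwrite(f"pics/{n}15.png",p)
    for t,z in (("pin_open_end",116),("pin_covered_end",116),("pin_center",116)):
        for q in robot.tip_of(n,t)[:1]: print(n,t,np.round(q["uv"]),round(q["conf"],2),atz(n,q["uv"],z).round(1))
E
```

```text
clock: 14.35
tcp_pos: [539.9, 360.6, 65.9]
tool_rot: [[0.996, 0.084, 0.008], [0.084, -0.996, 0.004], [0.008, -0.003, -1.0]]
wrist_force: [-1.4, 0.4, -2.1]
grip_width: 0.326
t 14.35 tcp [539.9 360.6  65.9] rv [-179.6   -7.6   -0.7] x [0.996 0.084 0.008] F [-1.4  0.4 -2.1] M [ 0.03  0.04 -0.03] w 0.326 q [ 0.5   0.35  1.31 -0.    1.47  1.99]
pin est box-frame cx 58.5 cy 413.3 cz 121.2 pitch 0.5
[[-0.0103, 0.0021, 0.018], [-0.001, -0.0026, -0.0009]]
centre est [508.53956299 357.74162221 121.16051662]
90 [628.1 367.9 130.5]
110 [623.  367.5 130.4]
150 [612.1 366.6 130.4]
190 [600.6 365.6 130.3]
230 [590.  364.7 136.4]
260 [581.1 363.9 137.1]
290 [571.2 363.1 137. ]
320 [561.  362.2 136.9]
350 [549.8 361.4 136.8]
380 [538.3 360.3 136.8]
420 [521.8 359.  136.8]
440 [513.  358.2 136.7]
side pin_open_end [234. 284.] 0.7 [642.5 360.2 116. ]
side pin_covered_end [365. 314.] 0.83 [402.4 340.9 116. ]
side pin_center [298. 301.] 0.6 [520.6 354.4 116. ]
scene pin_open_end [199. 206.] 0.81 [658.  367.4 116. ]
scene pin_covered_end [246. 251.] 0.67 [406.4 348.1 116. ]
scene pin_center [224. 223.] 0.88 [543.4 345.  116. ]
```

View pics/side15.png

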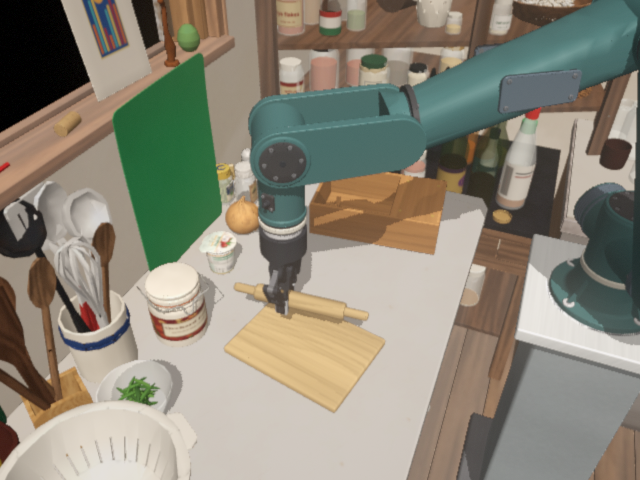

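View pics/scene15.png

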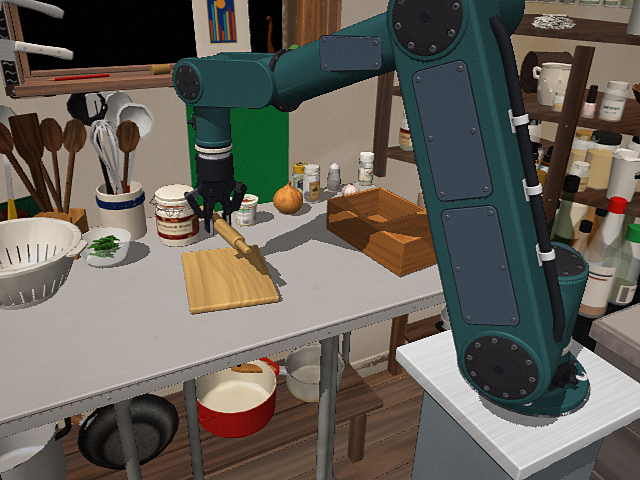

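```bash
python3 -m pendant '[[[-0.011,0.002,0.02],[0,-0.002,0],-1],[[0,0,0],[0,0,0],-1],[[0,0,0],[0,0,0],-1]]'
python3 - <<'E'
from h import *
s=st()
for k in range(4):
    p,d=robot.camera("wrist"); s=robot.state(); print(s["clock"],s["tcp_pos"].round(2),np.abs(s["qvel"]).max().round(4),s["tool_rot"][2].round(4))
C=cloud("wrist",d); cv2.imwrite("pics/w16.png",p)
for v in (100,250,290,350,440): print(v,np.median(C[v-2:v+3,312:322].reshape(-1,3),0).round(1))
print("centre est",s["tcp_pos"]-s["tool_rot"][:,0]*XG+s["tool_rot"][:,2]*ZG)
E
```

```text
clock: 15.1
tcp_pos: [535.7, 359.5, 57.9]
tool_rot: [[0.996, 0.084, -0.001], [0.084, -0.996, 0.002], [-0.001, -0.002, -1.0]]
wrist_force: [0.0, -0.5, -1.2]
grip_width: 0.33
t 15.1 tcp [535.7 359.5  57.9] rv [-1.797e+02 -7.600e+00  1.000e-01] x [ 0.996  0.084 -0.001] F [ 0.  -0.5 -1.2] M [ 0.02 -0.11 -0.  ] w 0.33 q [0.5  0.36 1.32 0.   1.46 1.99]
15.15 [535.46 359.39  57.56] 0.0027 [-0.0013 -0.0022 -1.    ]
15.2 [535.54 359.42  57.68] 0.0046 [-0.0011 -0.0023 -1.    ]
15.25 [535.69 359.48  57.86] 0.0056 [-7.0e-04 -2.4e-03 -1.0e+00]
15.3 [535.82 359.56  58.05] 0.0032 [-4.0e-04 -2.6e-03 -1.0e+00]
100 [621.6 366.6 120.9]
250 [580.2 363.1 128.1]
290 [567.3 362.  128.3]
350 [546.2 360.2 128.3]
440 [509.2 357.1 128.5]
centre est [504.96155167 356.80072287 113.56515609]
```

View pics/w16.png

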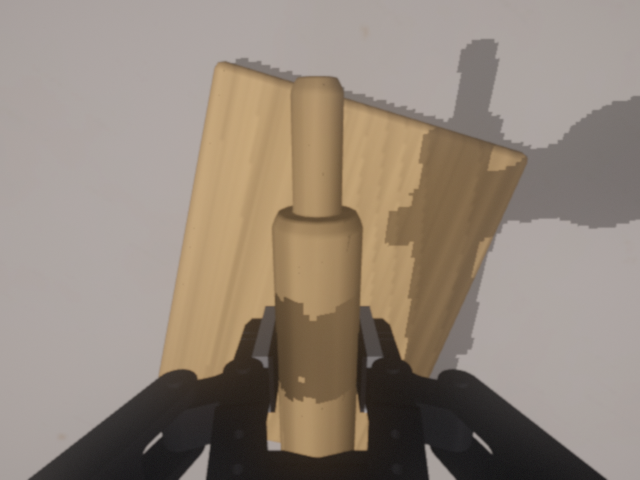

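Run:
```python
from h import *
robot.camera("side")
for t in ("onion","garlic","tub"):
    for q in robot.tip_of("side",t)[:1]: print(t,np.round(q["uv"]),round(q["conf"],2))
st(); print(robot.job_done()); st()
```

```text
onion [245. 228.] 0.96
tub [224. 266.] 0.62
t 15.5 tcp [535.9 359.6  58.2] rv [-179.7   -7.6    0. ] x [ 0.996  0.084 -0.   ] F [ 0.1  0.6 -2. ] M [ 0.01 -0.03  0.07] w 0.336 q [0.5  0.36 1.32 0.   1.46 1.99]
the job is handed in; nothing more can be done
None
the job is handed in; nothing more can be done
```

The rolling pin is out of the box and held in the gripper over the pastry board, and the job was handed in at 15.5 s.

**What I did:** I gripped the barrel about 31 mm from its centre, towards the open end. I then tipped the open end up about 15°, drew the pin out from under the cover, steepened to about 27°, lifted it clear, levelled it and carried it to the board.

**One failed try:** The first close shut on nothing, just above the pin. The real fingertips sit about 36 mm behind the reported TCP. I opened, lowered by that amount and gripped again; the pin stayed in its rests meanwhile.

**Last checks:**
- **Position:** the pin's centre is at about (505, 357) mm, and the board's middle measured about (506, 357) mm.
- **Height:** the pin's axis is about 97 to 98 mm above the board's upper face.
- **Level and still:** the tilt is within about 0.2°, joint speeds were below 0.006 rad/s, and the TCP was creeping by only tenths of a millimetre.
- **Grip and contact:** the opening of 0.33 matches the barrel, the wrist force was about 2 N, and the pictures show the pin touching only the gripper.
- **Other things:** in the side view the onion and tub were within about 3 pixels of where they started. The garlic was not found in that last picture, hidden by the arm, but it looked untouched in earlier ones.

**Closest point:** while drawing the pin out, the barrel passed the cover edge and the far rim with only about 0 to 2 mm of estimated clearance. No contact force showed there.

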